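# Turn and pin the comparison leaf in the ten-print binder

### The job

Turn the stiff leaf of the open ring binder over the rings, from the right-hand page to the left-hand page, so that its green back shows, and lay it down without letting it fall. Then draw the red-headed lock pin out of its black holder, lay it flat on the dark mat and let go of it to change your grip, then take it up again and push it fully home through the steel lock ears and the leaf's brass eye at the binder's near edge. Leave the other things on the desk where they are.

Things in the scene. Friction and masses are not known exactly. Their poses are not given: they have to be found in the camera images.
- binder: Open ring binder, fixed: blue board 160 (x) by 250 (y) by 4 mm, origin under its centre; x along the spine, away from the robot, y to the left page. Fixed pages on both halves, top 27 mm high; 2 rings, tops 50 mm high, axis 30 mm high over the origin. Lock at the left half's near edge: 2 steel ears 26 mm wide (y), 44 high, 8 thick, 16 apart, on a tongue 4 mm thick ending 130 mm before the origin.
- leaf (a joint): Angle of the stiff leaf (140 x 108 x 4 mm, about 120 g) about the rings' axis: 0 flat on the right page (buff side up; the start), pi/2 upright, pi flat on the left page (green side up), its stop. It turns freely and falls if let go before it is down. A brass eye 10 mm thick on its near edge then stands between the lock's ears, its hole in line with theirs.
- leaf_pull (a point): Centre of the orange pull on the leaf's outer edge: a round bar 12 mm in diameter, 26 mm long, parallel to the spine, 145 mm from the rings' axis, 25 mm out from the leaf's edge, on a stem 10 mm wide; nothing but the desk, 30 mm down, is below it. Pinched across its two flat ends, it can turn about its own axis between the fingers.
- lock_mouth (a point): Centre of the hole in the near face of the near ear, 30 mm above the desk; axes as the binder's. The hole (12.5 mm in diameter) runs along +x through near ear, leaf eye and far ear, 32 mm in all. Nothing stands within 40 mm in front of or beside the mouth.
- pin: Loose lock pin, about 50 g. Origin at its tip, z axis from tip to head. Steel shank 10 mm in diameter, 44 mm long, its first 6 mm tapered to 5 mm; then a flat red head 30 mm long (z), 26 wide (y), 10 thick (x), as thick as the shank, so the pin lies level and does not roll. Starts upright in the holder, tip down, 4 mm above the desk, head 48 to 78 mm above the desk.
- pin_shoulder (a point): Point on the pin's axis where the shank meets the head, 44 mm from the tip; axes as the pin's. When the pin is fully home, this is at the lock mouth.
- holder: Black block 60 by 60 by 42 mm high, fixed, origin at the centre of its underside, with one upright hole (12.5 mm in diameter, 38 mm deep) in its middle in which the pin stands, the pin's axes parallel to the holder's.
- mat: Dark rubber mat, fixed, 130 (x) by 200 (y) by 3 mm thick, origin at the centre of its underside.
- loupe: Black stand magnifier, 42 mm in diameter, 52 mm high, to be left alone; origin under its centre.
- notes: Pink block of notes, 75 by 75 by 18 mm, to be left alone; origin under its centre.
- inkpad: Dark ink pad tin, 70 by 110 by 16 mm, to be left alone; origin under its centre.
- stapler: Stapler, 140 by 36 by 51 mm, to be left alone; origin under its centre.
- water: Clear bottle, 64 mm in diameter, 200 mm high, to be left alone; origin under its centre.
- mug: White mug, 80 mm in diameter, 90 mm high, handle to its +y, to be left alone; origin under its centre.
- clips: Blue open box of paper clips, 80 by 80 by 40 mm, to be left alone; origin under its centre.
Things that resemble listed ones, but are neither listed nor needed, are in the scene too. Of the things like the mat, leave any that is brown or pink; of the rest the larger one is meant.

How it is judged:
On the way, in this order (a step that is already met when the one before it is completed fails the run):
1. the leaf lies flat on the left page, at rest (value of joint leaf above 3.06 rad and velocity of joint leaf below 0.2 rad/s), for 0.2 s.
2. the pin lies flat on the mat, let go (angle between pin's own z axis and vertical between 1.45 and 1.7 rad and height (world z) of pin below 0.02 m and x of pin_shoulder in the frame of mat between -0.075 and 0.075 m and y of pin_shoulder in the frame of mat between -0.11 and 0.11 m and contact force between the fingers and pin below 0.1 N and linear speed of pin below 0.05 m/s), for 0.2 s.
At the end, for the whole second after the job is handed in: The leaf lies flat on the left page (joint over 3.06 rad); the pin is through both ears and the eye, its shoulder within 6 mm of the lock mouth along the hole and 4 mm across it, its axis within 0.12 rad of the hole's, at rest and let go (value of joint leaf above 3.06 rad and x of pin_shoulder in the frame of lock_mouth above -0.006 m and y of pin_shoulder in the frame of lock_mouth between -0.004 and 0.004 m and z of pin_shoulder in the frame of lock_mouth between -0.004 and 0.004 m and angle between the z axis of pin and the x axis of binder, either way round below 0.12 rad and linear speed of pin below 0.03 m/s); the robot touches nothing.
It fails at once if the leaf falls or is slammed (faster than 5 rad/s) (velocity of joint leaf above 5 rad/s or velocity of joint leaf below -5 rad/s).
It fails at once if a bystander is moved more than 25 mm (distance of any of loupe, notes, inkpad, stapler, water, mug, clips from where it was at the start of the episode above 0.025 m).
It also fails if it takes over 72 s, if anything falls off the work surface, if the arm or the gripper's body presses on something with over 40 N, if the wrist force passes 120 N, or if a joint passes its speed limit or range.

### The arm

A 6-joint arm with a two-finger parallel gripper is mounted at the origin on the work surface. World frame = base frame: x ahead of the robot, y to its left, z up, the work surface at z = 0. Lengths are in m, angles in rad, forces in N, time in s.
With the tool pointing down it reaches from about 0.25 to 0.725 m from the base axis. Payload 9.7 kg.
Tool frame: the origin (TCP) lies at the very end of the fingers, on their centre line; the grasp point (between the pads) lies 19 mm behind it; z points along the fingers, x is the direction in which the jaws open and shut, and the axes are right-handed (so a half turn about z gives the same grasp; the last joint's range is limited). The gripper opens to 85 mm and grips with 20 to 120 N. Pads are 22 mm wide; open, the fingers measure 114 mm over their backs; the gripper's body (76 mm by 85 mm) begins 54 mm behind the grasp point. The pads swing forward as they close: fully open they stand 13 mm farther back than shut.
Start: joints at [-1.215, 0.087, 0.176, 1.66, 0, 1.571], TCP at [0.192, -0.516, 0.231] pointing down, gripper open.
Joint ranges: [-3.13, 3.13], [-0.85, 1.81], [-1.15, 1.24], [-2.2, 2.28], [-1.44, 1.52], [-3.14, 3.14]. Speed limits (rad/s): [2.22, 2.22, 2.57, 3.14, 3.14, 3.14].

### API

Orientations are given as [roll, pitch, yaw] about the fixed x, y, z axes, in that order (R = Rz(yaw) Ry(pitch) Rx(roll)).
In Python, from bench import sensors, vision, ticket gives the robot as it stands. The module is installed in compiled form; this text tells all that it offers.
- The arm moves only by the tool send_rows, never from a script. Its argument "rows" is a list that holds one entry, the list of rows, each a list of 7 numbers: the shift along the tool's x, y, z in cm, then the turn, a rotation vector about the tool's x, y, z in degrees, then the opening, from 0 (shut) to 1 (fully open). A call has 1 to 10 rows; each row shifts and turns the commanded pose from where the row before left it, along the tool's axes as they then stand; what a row does not reach is not made up. A row lasts 1/12 s, in which the tool goes at most 41.7 mm and 7.16 degrees, less where a joint would pass 70% of its speed; a pose out of reach is approached as far as the arm can. A call with a gripper value outside its range is refused whole. The fingers move at their own pace and stop on an object; the grip force is fixed at half the most. Time passes only in rows, so rows that do not move let the fingers close. It gives the time, the measured TCP pose, the force and the opening at its end, in the units of the state.
- sensors.read_state(): the state, without advancing time (a new reading comes with each control period).
- vision.camera(name): name is "scene" or "top" or "wrist"; returns the picture (480x640x3 uint8, blue, green, red); there is no depth.
- vision.camera_params(name): a dict with "K" (3x3 intrinsics, pixels), "R" (3x3) and "t" (3): a world point X has camera coordinates R X + t; the wrist camera has in their place "hand_eye" (4x4, takes a point from camera to tool coordinates, whose origin is the TCP and whose axes are the tool frame's). Camera axes: x right, y down, z forward; pixel columns grow to the right and rows downward; lengths in m; the calibration is good to about 2 mm. The wrist camera is an equidistant fisheye: a pixel r from the principal point sees the ray r / f radians off the axis. A picture is of the moment at which its call begins: read the wrist's pose just before it. camera_params takes no time and is no camera call.
- ticket.finish_job(): hands the job in, once; it reports no verdict.
The state is a dict: "clock": time; "joint_pos": joint angles; "qvel": joint speeds; "tau": joint torques, N m; "position": TCP position; "ee_rot": TCP orientation; "wrist_force": force on the tool from outside, world axes, zero at the start; "moment": the same for the moment, N m; "grip_width": finger opening in m.
Only numpy, scipy, OpenCV 4.12 (cv2) and the standard library are available. Lean on these libraries where they do the work, as an engineer would, in place of code of your own. Each camera call takes 0.05 s, during which the arm holds its last target.

## Working session

There is one attempt and no reset: what is moved stays moved. The work goes in short steps, Python scripts to look and compute and a tool call to move; the robot and the scene stay as the last step left them, time stands still between calls to the robot, and variables do not carry over. Pictures are saved under pics/ and viewed, and the job is handed in when it is done.

Besides the shell and the picture viewer there is one more tool, called by a JSON object that holds its "method" and its "body", one argument or row to a line. send_rows: Moves the arm, as the interface text tells. Its arguments: {"type":"object","properties":{"rows":{"type":"array","items":{"type":"array","items":{"type":"array","items":{"type":"number"}}}}},"required":["rows"]}

```bash
mkdir -p pics; python3 - <<'E'
from bench import sensors, vision
import cv2
print(sensors.read_state())
for n in ["scene","top","wrist"]:
    cv2.imwrite(f"pics/{n}0.png",vision.camera(n)); print(n,vision.camera_params(n))
E
```

```text
{'clock': 0.0, 'joint_pos': array([-1.21499542e+00,  8.74780726e-02,  1.75139664e-01,  1.65980071e+00,
        5.52209222e-06,  1.57077923e+00]), 'qvel': array([-0.00075334,  0.00063663, -0.00077159, -0.00049742,  0.00217713,
       -0.00066726]), 'tau': array([ 1.54464287e-03, -5.20382488e+01,  4.64815843e+01,  1.60000124e-02,
        9.64480660e-05,  1.02118793e-06]), 'position': array([ 0.19151028, -0.51533952,  0.23057601]), 'ee_rot': array([-3.14158711e+00,  1.34279187e-03, -1.21497833e+00]), 'wrist_force': array([-0.42698238,  0.37726863, -0.70781129]), 'moment': array([ 0.04401674,  0.012909  , -0.0172801 ]), 'grip_width': 0.08553230398022}
scene {'K': array([[455.55389371,   0.        , 313.8147628 ],
       [  0.        , 455.55389371, 244.54913274],
       [  0.        ,   0.        ,   1.        ]]), 'R': array([[ 0.06429376,  0.9979298 ,  0.00155501],
       [ 0.74081576, -0.04668449, -0.670084  ],
       [-0.6686242 ,  0.0442342 , -0.74228365]]), 't': array([ 0.03842797, -0.340144  ,  1.58986398])}
top {'K': array([[598.60735188,   0.        , 321.67147627],
       [  0.        , 598.60735188, 246.70780267],
       [  0.        ,   0.        ,   1.        ]]), 'R': array([[-0.01470168, -0.99988494,  0.00373843],
       [-0.98195481,  0.01373283, -0.18861646],
       [ 0.18854342, -0.00644394, -0.98204371]]), 't': array([-0.07154663,  0.52231141,  1.80372092])}
wrist {'K': array([[371.64829954,   0.        , 315.68145986],
       [  0.        , 371.64829954, 242.09967954],
       [  0.        ,   0.        ,   1.        ]]), 'hand_eye': array([[ 9.99999874e-01, -1.03684100e-04,  4.91461654e-04,
        -2.45493688e-04],
       [-3.49122488e-05,  9.61747282e-01,  2.73938251e-01,
        -7.04420447e-02],
       [-5.01064951e-04, -2.73938233e-01,  9.61747157e-01,
        -1.43783073e-01],
       [ 0.00000000e+00,  0.00000000e+00,  0.00000000e+00,
         1.00000000e+00]])}
```

View pics/top0.png

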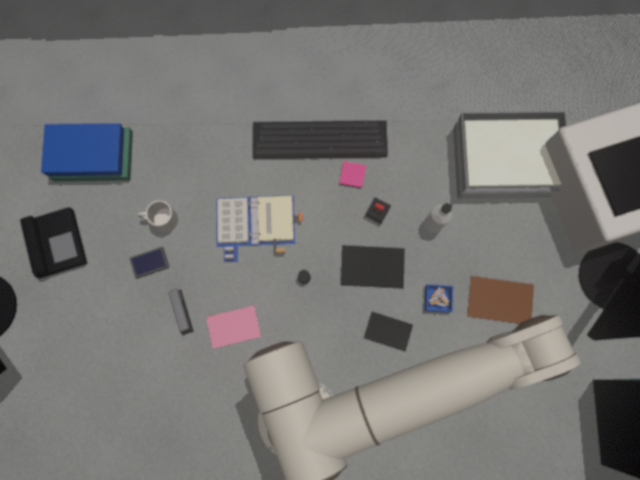

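View pics/scene0.png

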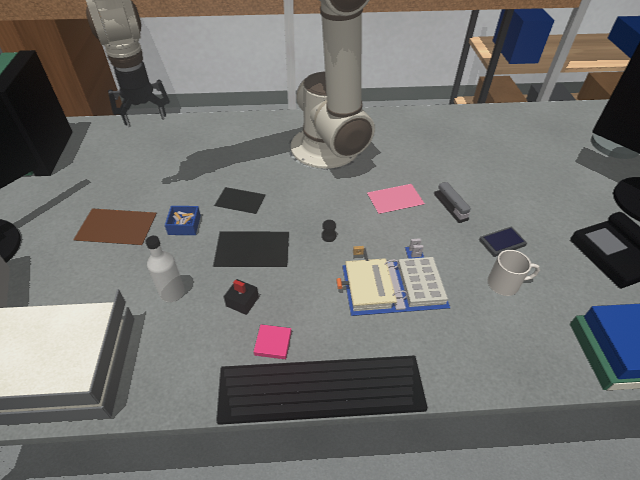

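View pics/wrist0.png

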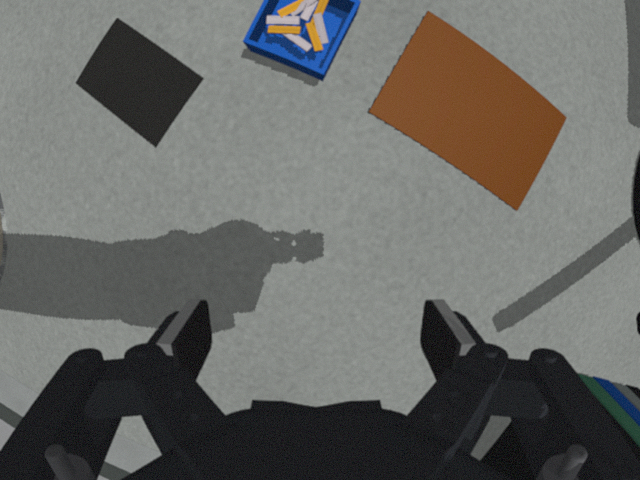

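The top view shows the binder at (256,220) px, the orange pull near (299,217), the lock near (230,252), the holder with the red pin head at (378,210), and the larger dark mat at (373,267). The wrist view shows only the clips, the brown mat and the small dark mat so far.

```bash
cat > h.py <<'E'
import numpy as np, cv2
from scipy.spatial.transform import Rotation as Rn
from bench import sensors, vision
def Rtool(s): return Rn.from_euler('xyz',s["ee_rot"]).as_matrix()
def ray(n,uv,s=None):
    p=vision.camera_params(n);K=p["K"];u=(uv[0]-K[0,2])/K[0,0];v=(uv[1]-K[1,2])/K[1,1]
    if n=="wrist":
        th=np.hypot(u,v);d=np.array([np.sin(th)*u/max(th,1e-9),np.sin(th)*v/max(th,1e-9),np.cos(th)])
        H=p["hand_eye"];R=Rtool(s);return R@H[:3,3]+np.array(s["position"]),R@H[:3,:3]@d
    return -p["R"].T@p["t"],p["R"].T@np.array([u,v,1])
def onz(n,uv,z,s=None):
    o,d=ray(n,uv,s);return o+d*(z-o[2])/d[2]
def proj(n,X,s=None):
    p=vision.camera_params(n);K=p["K"];X=np.array(X,float)
    if n=="wrist":
        H=p["hand_eye"];c=H[:3,:3].T@(Rtool(s).T@(X-s["position"])-H[:3,3])
        th=np.arctan2(np.hypot(c[0],c[1]),c[2]);ph=np.arctan2(c[1],c[0])
        return np.array([K[0,2]+K[0,0]*th*np.cos(ph),K[1,2]+K[1,1]*th*np.sin(ph)])
    c=p["R"]@X+p["t"];return np.array([K[0,0]*c[0]/c[2]+K[0,2],K[1,1]*c[1]/c[2]+K[1,2]])
def tri(pairs):
    A=np.zeros((3,3));b=np.zeros(3)
    for o,d in pairs:
        d=d/np.linalg.norm(d);P=np.eye(3)-np.outer(d,d);A+=P;b+=P@o
    X=np.linalg.solve(A,b);return X,[np.linalg.norm((np.eye(3)-np.outer(d,d)/(d@d))@(X-o)) for o,d in pairs]
def blobs(img,lo,hi,amin=20):
    m=cv2.inRange(cv2.cvtColor(img,cv2.COLOR_BGR2HSV),np.array(lo),np.array(hi))
    n,l,st,c=cv2.connectedComponentsWithStats(m)
    return [(c[i],st[i],(l==i).astype(np.uint8)) for i in range(1,n) if st[i][4]>=amin]
def snap(n,name):
    s=sensors.read_state();im=vision.camera(n);cv2.imwrite("pics/"+name+".png",im);return s,im
E
python3 - <<'E'
from h import *
t=cv2.imread("pics/top0.png");c=cv2.imread("pics/scene0.png")
cv2.imwrite("pics/topz.png",cv2.resize(t[180:300,200:420],None,fx=3.6,fy=3.6,interpolation=cv2.INTER_CUBIC))
cv2.imwrite("pics/scz.png",cv2.resize(c[225:325,210:460],None,fx=3.2,fy=3.2,interpolation=cv2.INTER_CUBIC))
for nm,lo,hi in [("orange",(5,150,120),(14,255,255)),("red",(0,150,100),(4,255,255)),("blue",(105,150,60),(125,255,255))]:
  for n,im in(("top",t),("scene",c)):
    for b in blobs(im,lo,hi,10): print(nm,n,b[0].round(1),b[1],onz(n,b[0],0.03).round(3))
for n,im in(("top",t),("scene",c)):
  for b in blobs(im,(0,0,0),(180,255,62),200): print("dark",n,b[0].round(1),b[1],onz(n,b[0],0.003).round(3), cv2.minAreaRect(cv2.findContours(b[2],0,1)[0][0]))
E
```

```text
orange scene [339.  282.9] [337 278   5  11  37] [ 0.616 -0.014  0.03 ]
red top [379.1 206.1] [376 204   7   5  22] [ 0.654 -0.263  0.03 ]
red scene [238.4 285.5] [234 280  11  13  86] [ 0.609 -0.268  0.03 ]
blue top [ 80.9 149. ] [  42  125   79   50 3709] [0.857 0.693 0.03 ]
blue scene [530.6  34.9] [ 509    9   45   55 1667] [-0.772  1.026  0.03 ]
blue scene [632.1  22.2] [618  16  22  19 217] [-0.881  1.577  0.03 ]
blue scene [623.8  39.2] [608  22  32  36 362] [-0.701  1.438  0.03 ]
blue scene [188. 215.] [171 206  27  20  81] [ 0.344 -0.426  0.03 ]
blue scene [168.7 214. ] [167 208   5  13  13] [ 0.336 -0.482  0.03 ]
blue scene [170.6 223.2] [166 220  10   6  17] [ 0.375 -0.471  0.03 ]
blue scene [408.3 251.8] [406 247   5  11  27] [0.524 0.182 0.03 ]
blue scene [345.  272.9] [343 266   5  15  23] [0.585 0.005 0.03 ]
blue scene [399.7 279.8] [397 270   7  20  38] [0.617 0.141 0.03 ]
blue scene [396.2 308.1] [348 289 102  26 371] [0.702 0.116 0.03 ]
blue scene [618.  336.4] [ 584  304   56   75 3003] [0.811 0.613 0.03 ]
dark top [316.5 139.3] [ 254  122  132   36 3489] [ 0.89  -
[... 3293 characters left out ...]
0), 90.0)
dark scene [241.5 298.3] [224 281  35  33 660] [ 0.629 -0.263  0.003] ((241.13925170898438, 296.2519836425781), (28.635454177856445, 32.08613204956055), 34.508522033691406)
dark scene [589.9 353.2] [571 318  39  71 641] [0.835 0.547 0.003] ((589.3215942382812, 352.8296813964844), (74.96601104736328, 9.461729049682617), 62.10273361206055)
dark scene [319.5 389.5] [  217   356   210    68 11508] [ 0.883 -0.083  0.003] ((320.1401062011719, 389.29931640625), (57.30739212036133, 209.6879425048828), 86.71614074707031)
dark scene [112.1 392.3] [104 365  19  51 361] [ 0.861 -0.532  0.003] ((112.37541961669922, 389.02947998046875), (9.447872161865234, 51.19028854370117), 13.240518569946289)
```

```bash
ls
```

```text
h.py
pics
```

View pics/topz.png

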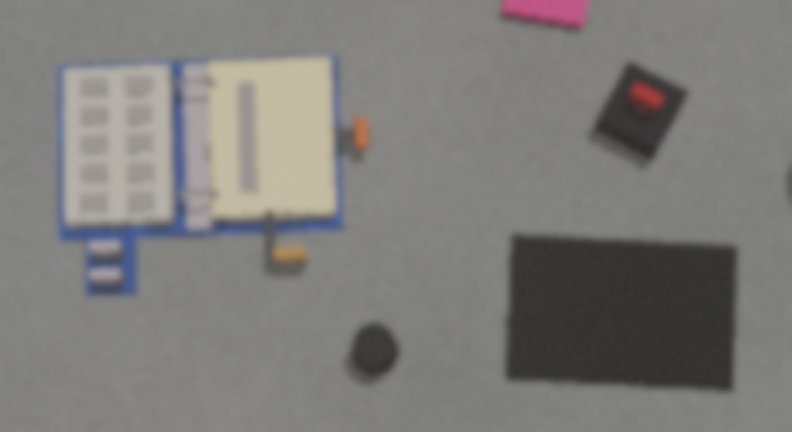

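View pics/scz.png

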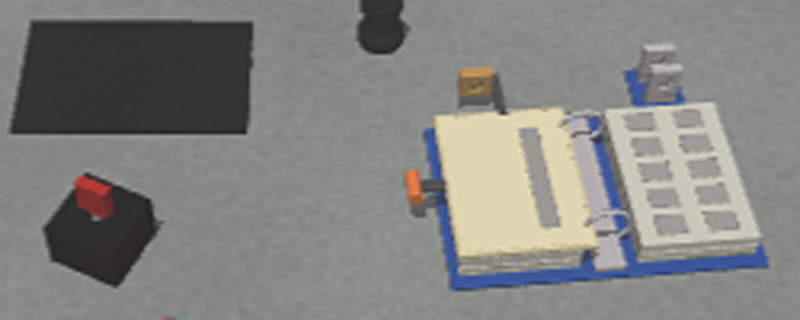

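```bash
python3 - <<'E'
from h import *
Z=lambda u,v:(200+(u+.5)/3.6-.5,180+(v+.5)/3.6-.5)
W=lambda u,v:(210+(u+.5)/3.2-.5,225+(v+.5)/3.2-.5)
for n,p,z in [("pull",(361,134),.034),("board NL",(60,238),.004),("board FL",(58,64),.004),("board FR",(338,56),.004),("board NR",(342,230),.004),
 ("ear far top",(106,246),.044),("ear near top",(105,272),.044),("tongue end L",(86,294),.004),("tongue end R",(135,294),.004),("head",(646,96),.078),("mat",(512,236),.003),("mat",(737,246),.003),("mat",(733,389),.003),("mat",(506,379),.003),("loupe top",(374,350),.052)]:
    print(n,onz("top",Z(*p),z).round(4))
for n,a,b in [("pull",(361,134),(414,189)),("headtop",(646,92),(93,182))]:
    print(n,tri([ray("top",Z(*a)),ray("scene",W(*b))]))
E
```

```text
pull [ 0.6211 -0.012   0.034 ]
board NL [0.5378 0.2549 0.004 ]
board FL [0.6966 0.2597 0.004 ]
board FR [0.7006 0.009  0.004 ]
board NR [0.5415 0.0064 0.004 ]
ear far top [0.5224 0.2083 0.044 ]
ear near top [0.4996 0.2088 0.044 ]
tongue end L [0.4874 0.2312 0.004 ]
tongue end R [0.4868 0.1883 0.004 ]
head [ 0.6404 -0.2581  0.078 ]
mat [ 0.5342 -0.1436  0.003 ]
mat [ 0.5225 -0.3419  0.003 ]
mat [ 0.3958 -0.3333  0.003 ]
mat [ 0.4073 -0.1357  0.003 ]
loupe top [ 0.4276 -0.0221  0.052 ]
pull (array([ 0.62123954, -0.01335811,  0.03263316]), [np.float64(0.0014495715525008777), np.float64(0.0014495715525008985)])
headtop (array([ 0.64139027, -0.25808657,  0.0881335 ]), [np.float64(0.0009591560563575213), np.float64(0.0009591560563574929)])
```

```bash
cat >> h.py <<'E'
def plan(pos,eul,n,s=None,start=None):
    "rows from state to pose, straight, n rows (rounded, with error carried)"
    s=s or sensors.read_state()
    p=np.array(s["position"]);R=Rtool(s)
    if start is not None: p=np.array(start[0]);R=Rn.from_euler('xyz',start[1]).as_matrix()
    P1=np.array(pos);R1=Rn.from_euler('xyz',eul).as_matrix()
    rv=Rn.from_matrix(R.T@R1).as_rotvec();p0=p.copy();R0=R.copy();out=[]
    for i in range(1,n+1):
        w=p0+(P1-p0)*i/n;Rw=R0@Rn.from_rotvec(rv*i/n).as_matrix()
        d=np.round(R.T@(w-p)*100,2);t=np.round(np.degrees(Rn.from_matrix(R.T@Rw).as_rotvec()),1)
        out.append([*d,*t]);p=p+R@d/100;R=R@Rn.from_rotvec(np.radians(t)).as_matrix()
    for o in out: print([float(x)+0 for x in o])
    print("end",p.round(4),Rn.from_matrix(R).as_euler('xyz').round(4))
E
python3 - <<'E'
from h import *
plan([.62,-.06,.2],[np.pi,0,0],18)
E
```

```text
[-1.54, -3.11, 0.17, 0.0, 0.0, -3.9]
[-1.33, -3.21, 0.17, 0.0, 0.0, -3.8]
[-1.11, -3.29, 0.18, 0.0, 0.0, -3.9]
[-0.88, -3.36, 0.17, 0.0, 0.0, -3.9]
[-0.66, -3.41, 0.17, 0.0, 0.0, -3.8]
[-0.42, -3.45, 0.17, 0.0, 0.0, -3.9]
[-0.2, -3.47, 0.18, 0.0, 0.0, -3.9]
[0.05, -3.47, 0.17, 0.0, 0.0, -3.8]
[0.27, -3.47, 0.17, 0.0, 0.0, -3.9]
[0.51, -3.43, 0.17, 0.0, 0.0, -3.9]
[0.75, -3.4, 0.17, 0.0, 0.0, -3.8]
[0.96, -3.33, 0.18, 0.0, 0.0, -3.9]
[1.19, -3.27, 0.17, 0.0, 0.0, -3.9]
[1.41, -3.17, 0.17, 0.0, 0.0, -3.8]
[1.62, -3.07, 0.17, 0.0, 0.0, -3.9]
[1.82, -2.96, 0.18, 0.0, 0.0, -3.9]
[2.02, -2.83, 0.17, -0.1, 0.0, -3.8]
[2.2, -2.68, 0.17, 0.0, 0.0, -3.9]
end [ 0.62 -0.06  0.2 ] [ 3.1408e+00  6.0000e-04 -3.0000e-04]
```

{"method": "send_rows", "body": {
  "rows": [
    [[-1.54, -3.11, 0.17, 0, 0, -3.9, 1], [-1.33, -3.21, 0.17, 0, 0, -3.8, 1], [-1.11, -3.29, 0.18, 0, 0, -3.9, 1], [-0.88, -3.36, 0.17, 0, 0, -3.9, 1], [-0.66, -3.41, 0.17, 0, 0, -3.8, 1], [-0.42, -3.45, 0.17, 0, 0, -3.9, 1], [-0.2, -3.47, 0.18, 0, 0, -3.9, 1], [0.05, -3.47, 0.17, 0, 0, -3.8, 1], [0.27, -3.47, 0.17, 0, 0, -3.9, 1], [0.51, -3.43, 0.17, 0, 0, -3.9, 1]]
  ]
}}

```text
clock: 0.98
position: [0.4305, -0.261, 0.2139]
ee_rot: [-3.142, -0.0, -0.536]
wrist_force: [0.1, -0.6, 1.2]
grip_width: 0.0857
```

{"method": "send_rows", "body": {
  "rows": [
    [[0.75, -3.4, 0.17, 0, 0, -3.8, 0.8], [0.96, -3.33, 0.18, 0, 0, -3.9, 0.8], [1.19, -3.27, 0.17, 0, 0, -3.9, 0.8], [1.41, -3.17, 0.17, 0, 0, -3.8, 0.8], [1.62, -3.07, 0.17, 0, 0, -3.9, 0.8], [1.82, -2.96, 0.18, 0, 0, -3.9, 0.8], [2.02, -2.83, 0.17, 0, 0, -3.8, 0.8], [2.2, -2.68, 0.17, 0, 0, -3.9, 0.8], [0, 0, 0, 0, 0, 0, 0.8], [0, 0, 0, 0, 0, 0, 0.8]]
  ]
}}

```text
clock: 1.82
position: [0.6205, -0.0587, 0.1989]
ee_rot: [-3.141, 0.002, 0.002]
wrist_force: [-1.2, -1.0, 0.3]
grip_width: 0.0683
```

```bash
python3 - <<'E'
from h import *
s,im=snap("wrist","w1"); print({k:np.round(v,4) for k,v in s.items()})
E
```

```text
{'clock': np.float64(1.8167), 'joint_pos': array([-0.0944,  0.2597,  0.3101,  1.6233, -0.    ,  1.4742]), 'qvel': array([-0.0388, -0.0406, -0.0222,  0.0072, -0.0069,  0.0051]), 'tau': array([  2.0225, -61.5473,  47.3671,  -0.3037,   0.1545,  -0.0996]), 'position': array([ 0.6205, -0.0587,  0.1989]), 'ee_rot': array([-3.1414e+00,  2.1000e-03,  2.2000e-03]), 'wrist_force': array([-1.1927, -1.0274,  0.29  ]), 'moment': array([-0.0211,  0.0135,  0.0222]), 'grip_width': np.float64(0.0683)}
```

View pics/w1.png

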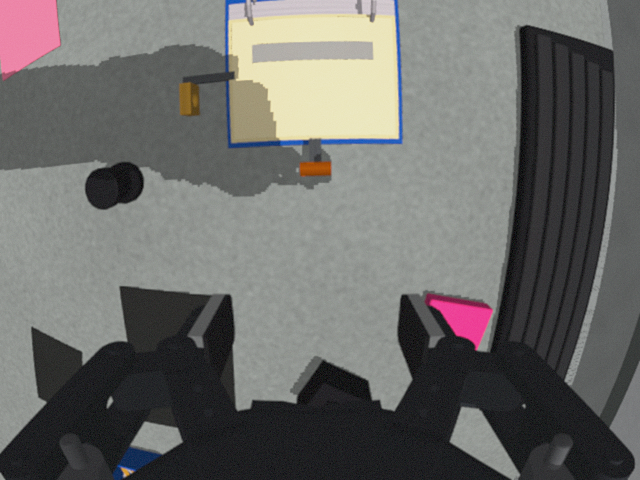

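The wrist view shows the pull at about (315,169) px, the leaf with its blue board's right edge (229–402, row 145), and the brass eye at (188,98).

```bash
python3 - <<'E'
from h import *
im=cv2.imread("pics/w1.png");s=dict(position=np.array([.6205,-.0587,.1989]),ee_rot=np.array([-3.1414,.0021,.0022]))
for b in blobs(im,(5,180,100),(14,255,255),50):
    x,y,w,h,a=b[1];print(b[0],b[1])
    for u,v in [(x,y+h/2),(x+w,y+h/2),(x+w/2,y),(x+w/2,y+h),b[0]]: print(onz("wrist",(u-.5,v-.5),.03,s).round(4))
for c in [(229.5,147),(402,142.5),(397,0),(226,0)]: print(onz("wrist",c,.004,s).round(4))
E
```

```text
[314.9469496  168.27320955] [300 162  31  14 377]
[ 0.6074 -0.0137  0.03  ]
[ 0.6334 -0.0136  0.03  ]
[ 0.6204 -0.0078  0.03  ]
[ 0.6204 -0.0196  0.03  ]
[ 0.6199 -0.0131  0.03  ]
[0.5418 0.0053 0.004 ]
[0.6999 0.0098 0.004 ]
[0.6958 0.148  0.004 ]
[0.5371 0.1486 0.004 ]
```

{"method": "send_rows", "body": {
  "rows": [
    [[0, -2.2, 3, 0, 0, -1.5, 0.55], [0, -2.3, 3.5, 0, 0, 0, 0.55], [0, 0, 3.5, 0, 0, 0, 0.55], [0, 0, 3.5, 0, 0, 0, 0.55], [0, 0, 2.5, 0, 0, 0, 0.55], [0, 0, 1.4, 0, 0, 0, 0.55], [0, 0, 1, 0, 0, 0, 0.55], [0, 0, 0, 0, 0, 0, 0.55]]
  ]
}}

```text
clock: 2.53
position: [0.6179, -0.0163, 0.0147]
ee_rot: [-3.142, 0.003, 0.024]
wrist_force: [-0.4, -0.3, -0.4]
grip_width: 0.047
```

```bash
python3 - <<'E'
from h import *
s,im=snap("wrist","w2"); print({k:np.round(v,4) for k,v in s.items()})
E
```

```text
{'clock': np.float64(2.5333), 'joint_pos': array([-2.6400e-02,  2.7340e-01, -3.0000e-02,  1.2703e+00, -1.0000e-04,
        1.5202e+00]), 'qvel': array([ 0.0042, -0.0158,  0.0514,  0.0366,  0.001 , -0.0009]), 'tau': array([ 9.25000e-02, -6.35112e+01,  4.60240e+01, -7.13600e-01,
        1.30000e-03,  2.40000e-03]), 'position': array([ 0.6179, -0.0163,  0.0147]), 'ee_rot': array([-3.1415e+00,  2.8000e-03,  2.4200e-02]), 'wrist_force': array([-0.4332, -0.3236, -0.3966]), 'moment': array([-0.0279,  0.0336,  0.0282]), 'grip_width': np.float64(0.047)}
```

View pics/w2.png

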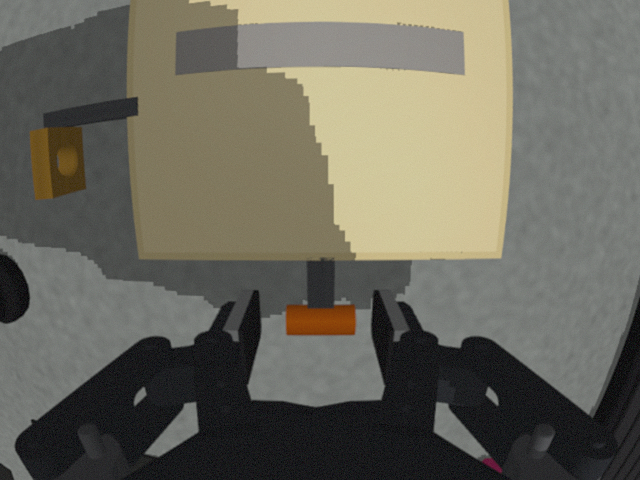

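The bar sits between the pads at (321,320) px, about 2 mm off centre in x. I will correct this and then close.

{"method": "send_rows", "body": {
  "rows": [
    [[0.22, -0.25, 0, 0, 0, 0, 0.55], [0, 0, 0, 0, 0, 0, 0.1], [0, 0, 0, 0, 0, 0, 0.1], [0, 0, 0, 0, 0, 0, 0.1], [0, 0, 0, 0, 0, 0, 0.1], [0, 0, 0, 0, 0, 0, 0.1]]
  ]
}}

```text
clock: 3.08
position: [0.62, -0.0129, 0.0185]
ee_rot: [3.141, 0.002, 0.026]
wrist_force: [-15.5, -1.0, 14.0]
grip_width: 0.0238
```

```bash
python3 - <<'E'
from h import *
s,im=snap("wrist","w3"); print({k:np.round(v,4) for k,v in s.items()})
for b in blobs(im,(5,180,100),(14,255,255),50): print(b[0],b[1])
c=np.array(s["position"]);z0=.03
# arc plan: axis at 145mm
a0=np.deg2rad(0);pr=np.array([0.,0]);R=.145
for i in range(1,41):
    th=np.pi*i/40
    w=np.array([R*(1-np.cos(th)),R*np.sin(th)]);d=np.round((w-pr)*100,2);pr=pr+d/100;print([float(-d[0]),float(-d[1])],end=' ')
E
```

```text
{'clock': np.float64(3.0833), 'joint_pos': array([-2.0600e-02,  2.7550e-01, -1.9800e-02,  1.2778e+00, -4.0000e-04,
        1.5243e+00]), 'qvel': array([ 0.0005, -0.0009, -0.0005, -0.0006,  0.0022, -0.0002]), 'tau': array([ 5.91700e-01, -5.62711e+01,  4.67190e+01, -6.49580e+00,
        2.66000e-01, -5.37000e-02]), 'position': array([ 0.62  , -0.0129,  0.0185]), 'ee_rot': array([3.1413e+00, 2.3000e-03, 2.5800e-02]), 'wrist_force': array([-15.4912,  -0.9822,  14.0475]), 'moment': array([-0.146 ,  3.2651, -0.0429]), 'grip_width': np.float64(0.0238)}
[315.85317705 323.03084516] [ 285  309   63   28 1621]
[-0.04, -1.14] [-0.14, -1.13] [-0.22, -1.11] [-0.31, -1.1] [-0.39, -1.07] [-0.48, -1.03] [-0.56, -1.0] [-0.63, -0.94] [-0.7, -0.9] [-0.78, -0.83] [-0.83, -0.78] [-0.9, -0.7] [-0.94, -0.63] [-1.0, -0.56] [-1.03, -0.48] [-1.07, -0.39] [-1.1, -0.31] [-1.11, -0.22] [-1.13, -0.14] [-1.14, -0.04] [-1.14, 0.04] [-1.13, 0.14] [-1.11, 0.22] [-1.1, 0.31] [-1.07, 0.39] [-1.03, 0.48] [-1.0, 0.56] [-0.94, 0.63] [-0.9, 0.7] [-0.83, 0.78] [-0.78, 0.83] [-0.7, 0.9] [-0.63, 0.94] [-0.56, 1.0] [-0.48, 1.03] [-0.39, 1.07] [-0.31, 1.1] [-0.22, 1.11] [-0.14, 1.13] [-0.04, 1.14]
```

View pics/w3.png

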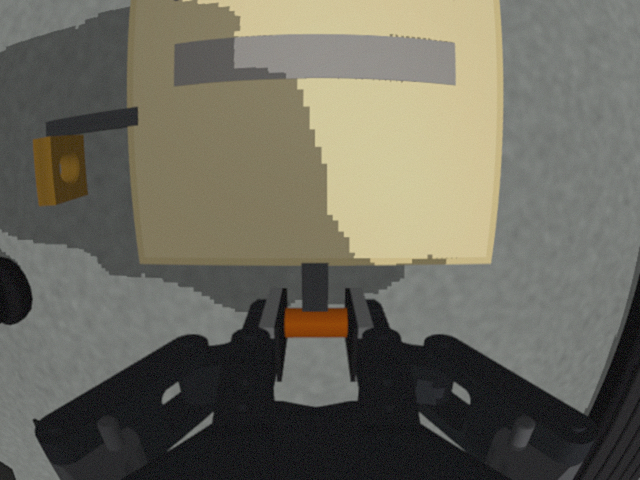

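Grip is 23.8 mm with a 14–15 N side and up load from the closing pads. The view shows the bar held at (316,323) px. I will relax the load and swing in four calls.

{"method": "send_rows", "body": {
  "rows": [
    [[-0.2, 0, -0.35, 0, 0, 0, 0.1], [0, -0.04, -1.14, 0, 0, 0, 0.1], [0, -0.14, -1.13, 0, 0, 0, 0.1], [0, -0.22, -1.11, 0, 0, 0, 0.1], [0, -0.31, -1.1, 0, 0, 0, 0.1], [0, -0.39, -1.07, 0, 0, 0, 0.1], [0, -0.48, -1.03, 0, 0, 0, 0.1], [0, 0, 0, 0, 0, 0, 0.1]]
  ]
}}

```text
clock: 3.8
position: [0.6192, 0.0048, 0.0883]
ee_rot: [-3.14, -0.001, 0.027]
wrist_force: [-1.1, 5.2, -5.4]
grip_width: 0.0238
```

```bash
python3 - <<'E'
from h import *
s,im=snap("wrist","w4"); print({k:np.round(v,4) for k,v in s.items()})
E
```

```text
{'clock': np.float64(3.8), 'joint_pos': array([0.0069, 0.2434, 0.0775, 1.4041, 0.0017, 1.5503]), 'qvel': array([-0.0098,  0.009 , -0.0277, -0.0316, -0.018 , -0.0097]), 'tau': array([ -2.4949, -65.0423,  50.7495,  -0.7054,  -0.8533,   0.0985]), 'position': array([0.6192, 0.0048, 0.0883]), 'ee_rot': array([-3.1399e+00, -8.0000e-04,  2.7400e-02]), 'wrist_force': array([-1.1264,  5.1701, -5.3671]), 'moment': array([ 0.5844,  0.1924, -0.0428]), 'grip_width': np.float64(0.0238)}
```

View pics/w4.png

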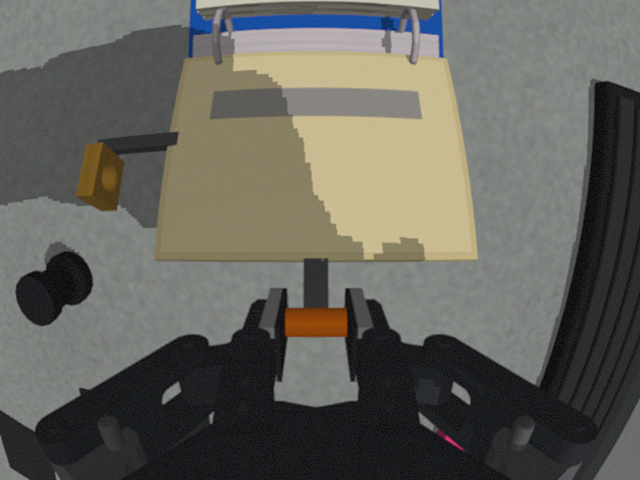

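The leaf is lifting cleanly with the pull still held at (316,322) px, and the forces are about 5 N. Continuing the arc.

{"method": "send_rows", "body": {
  "rows": [
    [[0, -0.56, -1.0, 0, 0, 0, 0.1], [0, -0.63, -0.94, 0, 0, 0, 0.1], [0, -0.7, -0.9, 0, 0, 0, 0.1], [0, -0.78, -0.83, 0, 0, 0, 0.1], [0, -0.83, -0.78, 0, 0, 0, 0.1], [0, -0.9, -0.7, 0, 0, 0, 0.1], [0, -0.94, -0.63, 0, 0, 0, 0.1], [0, -1.0, -0.56, 0, 0, 0, 0.1], [0, -1.03, -0.48, 0, 0, 0, 0.1], [0, 0, 0, 0, 0, 0, 0.1]]
  ]
}}

```text
clock: 4.68
position: [0.6171, 0.0784, 0.1549]
ee_rot: [-3.142, -0.0, 0.027]
wrist_force: [-1.8, -0.1, -4.5]
grip_width: 0.0238
```

{"method": "send_rows", "body": {
  "rows": [
    [[0, -1.07, -0.39, 0, 0, 0, 0.1], [0, -1.1, -0.31, 0, 0, 0, 0.1], [0, -1.11, -0.22, 0, 0, 0, 0.1], [0, -1.13, -0.14, 0, 0, 0, 0.1], [0, -1.14, -0.04, 0, 0, 0, 0.1], [0, -1.14, 0.04, 0, 0, 0, 0.1], [0, -1.13, 0.14, 0, 0, 0, 0.1], [0, -1.11, 0.22, 0, 0, 0, 0.1], [0, -1.1, 0.31, 0, 0, 0, 0.1], [0, 0, 0, 0, 0, 0, 0.1]]
  ]
}}

```text
clock: 5.52
position: [0.6144, 0.1799, 0.1587]
ee_rot: [-3.14, -0.001, 0.028]
wrist_force: [-4.9, -0.0, 6.5]
grip_width: 0.0228
```

{"method": "send_rows", "body": {
  "rows": [
    [[0, -1.07, 0.39, 0, 0, 0, 0.1], [0, -1.03, 0.48, 0, 0, 0, 0.1], [0, -1.0, 0.56, 0, 0, 0, 0.1], [0, -0.94, 0.63, 0, 0, 0, 0.1], [0, -0.9, 0.7, 0, 0, 0, 0.1], [0, -0.83, 0.78, 0, 0, 0, 0.1], [0, -0.78, 0.83, 0, 0, 0, 0.1], [0, 0, 0, 0, 0, 0, 0.1]]
  ]
}}

```text
clock: 6.18
position: [0.6126, 0.2476, 0.1153]
ee_rot: [-3.135, -0.002, 0.029]
wrist_force: [-7.1, 11.3, 11.6]
grip_width: 0.0222
```

```bash
python3 - <<'E'
from h import *
s,im=snap("wrist","w5"); print({k:np.round(v,4) for k,v in s.items()})
E
```

```text
{'clock': np.float64(6.1833), 'joint_pos': array([0.3817, 0.3375, 0.2452, 1.4744, 0.0056, 1.9232]), 'qvel': array([-0.0163, -0.013 ,  0.0129,  0.0256, -0.011 , -0.0173]), 'tau': array([ -8.1095, -61.0791,  41.8834,  -0.8847,  -3.2835,   0.1043]), 'position': array([0.6126, 0.2476, 0.1153]), 'ee_rot': array([-3.135e+00, -1.900e-03,  2.930e-02]), 'wrist_force': array([-7.0631, 11.3368, 11.613 ]), 'moment': array([ 1.8914,  1.3863, -0.0767]), 'grip_width': np.float64(0.0222)}
```

View pics/w5.png

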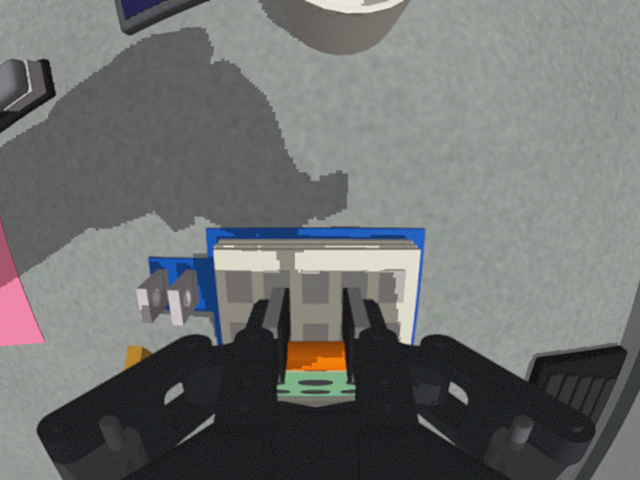

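```bash
python3 - <<'E'
from h import *
im=cv2.imread("pics/w5.png");s=dict(position=np.array([.6126,.2476,.1153]),ee_rot=np.array([-3.135,-.0019,.0293]))
for b in blobs(im,(5,180,100),(14,255,255),50):
    x,y,w,h,a=b[1];print(b[0],b[1])
    for z in(.11,.115,.12,.125,.13,.135): print(z,onz("wrist",b[0],z,s).round(4),np.hypot(onz("wrist",b[0],z,s)[1]-.1315,z-.03),proj("wrist",[.612,.2476,.13],s))
    o,d=ray("wrist",(x,y+h/2),s);o2,d2=ray("wrist",(x+w,y+h/2),s);print(b[1])
E
```

```text
[313.48527246 354.42783505] [ 286  342   61   28 1358]
0.11 [0.6132 0.2201 0.11  ] 0.11935738219070076 [312.13358301 323.32152378]
0.115 [0.6131 0.2233 0.115 ] 0.12511635716296418 [312.13358301 323.32152378]
0.12 [0.6131 0.2265 0.12  ] 0.13089272538951313 [312.13358301 323.32152378]
0.125 [0.613  0.2298 0.125 ] 0.1366842817368158 [312.13358301 323.32152378]
0.13 [0.6129 0.233  0.13  ] 0.14248917422658697 [312.13358301 323.32152378]
0.135 [0.6128 0.2362 0.135 ] 0.1483058368827429 [312.13358301 323.32152378]
[ 286  342   61   28 1358]
```

The bar has crept to the pad edge, at (313,354) px, about 13 mm toward −y of the finger line. That fits a pivot about an off-centre contact, so the rest of the swing should not make it worse. I will plan the descent with that offset.

```bash
python3 - <<'E'
import numpy as np
a=np.array([5.4,-5.4]);p=np.array([-6,17.])
def tcp(th):
    c,s=np.cos(-th),np.sin(-th);off=p+np.array([[c,-s],[s,c]])@a
    return np.array([131.5-145*np.cos(th),30+145*np.sin(th)])-off
pr=tcp(np.radians(135));print(pr)
for th in np.arange(139,181,4.1):
    w=tcp(np.radians(th));d=np.round((w-pr)/10,2);pr=pr+d*10;print(round(th,1),w.round(1),[0,float(-d[0]),float(-d[1])])
E
```

```text
[247.66723651 115.53048327]
139.0 [254.6 107.6] [0, -0.69, 0.79]
143.1 [261.  99.] [0, -0.64, 0.86]
147.2 [266.8  89.9] [0, -0.59, 0.91]
151.3 [272.   80.5] [0, -0.51, 0.94]
155.4 [276.5  70.7] [0, -0.45, 0.98]
159.5 [280.3  60.6] [0, -0.38, 1.01]
163.6 [283.3  50.3] [0, -0.3, 1.03]
167.7 [285.6  39.8] [0, -0.23, 1.06]
171.8 [287.1  29.1] [0, -0.16, 1.06]
175.9 [287.9  18.4] [0, -0.07, 1.08]
180.0 [287.9   7.6] [0, -0.0, 1.07]
```

{"method": "send_rows", "body": {
  "rows": [
    [[0, -0.3, 0.25, 0, 0, 0, 0.1], [0, -0.35, 0.4, 0, 0, 0, 0.1], [0, -0.32, 0.43, 0, 0, 0, 0.1], [0, -0.32, 0.43, 0, 0, 0, 0.1], [0, 0, 0, 0, 0, 0, 0.1]]
  ]
}}

```text
clock: 6.65
position: [0.6124, 0.2596, 0.1004]
ee_rot: [-3.136, -0.002, 0.029]
wrist_force: [-5.5, 9.8, 8.6]
grip_width: 0.0219
```

```bash
python3 - <<'E'
from h import *
s,im=snap("wrist","w6"); print({k:np.round(v,4) for k,v in s.items()})
for b in blobs(im,(5,180,100),(14,255,255),50):
    x,y,w,h,a=b[1];print(b[0],b[1])
    for z in np.arange(.08,.14,.005): X=onz("wrist",b[0],z,s);print(z.round(3),X.round(4),np.hypot(X[1]-.1315,z-.03).round(4),np.degrees(np.arctan2(z-.03,.1315-X[1])).round(1))
E
```

```text
{'clock': np.float64(6.65), 'joint_pos': array([0.3988, 0.3499, 0.2324, 1.4495, 0.0049, 1.9409]), 'qvel': array([-0.0063, -0.0038,  0.0073,  0.0128, -0.0073, -0.0082]), 'tau': array([ -8.0034, -63.5643,  43.4172,  -0.716 ,  -2.9195,   0.1876]), 'position': array([0.6124, 0.2596, 0.1004]), 'ee_rot': array([-3.1357e+00, -1.8000e-03,  2.8800e-02]), 'wrist_force': array([-5.4531,  9.8086,  8.5581]), 'moment': array([1.7985, 1.1081, 0.1246]), 'grip_width': np.float64(0.0219)}
[312.96849817 355.4974359 ] [ 286  343   61   29 1365]
0.08 [0.6129 0.2216 0.08  ] 0.103 151.0
0.085 [0.6129 0.2248 0.085 ] 0.1083 149.5
0.09 [0.6128 0.2281 0.09  ] 0.1137 148.2
0.095 [0.6127 0.2314 0.095 ] 0.1191 146.9
0.1 [0.6127 0.2346 0.1   ] 0.1246 145.8
0.105 [0.6126 0.2379 0.105 ] 0.1302 144.8
0.11 [0.6125 0.2411 0.11  ] 0.1357 143.9
0.115 [0.6125 0.2444 0.115 ] 0.1413 143.0
0.12 [0.6124 0.2476 0.12  ] 0.1469 142.2
0.125 [0.6124 0.2509 0.125 ] 0.1526 141.5
0.13 [0.6123 0.2542 0.13  ] 0.1583 140.8
0.135 [0.6122 0.2574 0.135 ] 0.1639 140.2
0.14 [0.6122 0.2607 0.14  ] 0.1697 139.6
```

View pics/w6.png

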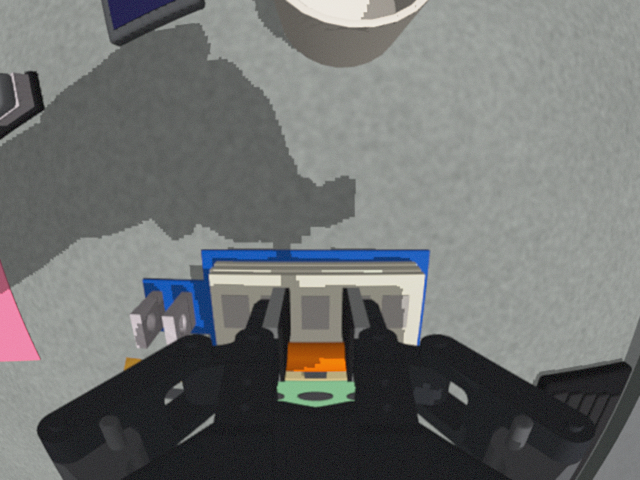

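Following the model: the bar is at (313,355) px, steady at the same offset, and the leaf is at about 142°. Continue down.

{"method": "send_rows", "body": {
  "rows": [
    [[0, -0.32, 0.44, 0, 0, 0, 0.1], [0, -0.3, 0.46, 0, 0, 0, 0.1], [0, -0.28, 0.46, 0, 0, 0, 0.1], [0, -0.26, 0.47, 0, 0, 0, 0.1], [0, -0.25, 0.47, 0, 0, 0, 0.1], [0, -0.23, 0.49, 0, 0, 0, 0.1], [0, -0.22, 0.49, 0, 0, 0, 0.1], [0, -0.2, 0.5, 0, 0, 0, 0.1], [0, 0, 0, 0, 0, 0, 0.1]]
  ]
}}

```text
clock: 7.45
position: [0.6118, 0.2786, 0.0611]
ee_rot: [-3.139, -0.0, 0.028]
wrist_force: [-4.7, 5.6, 4.1]
grip_width: 0.022
```

```bash
python3 - <<'E'
from h import *
s,im=snap("wrist","w7"); print({k:np.round(v,4) for k,v in s.items()})
for b in blobs(im,(5,180,100),(14,255,255),50):
    x,y,w,h,a=b[1];print(b[0],b[1])
    for z in np.arange(.06,.12,.005): X=onz("wrist",b[0],z,s);print(z.round(3),X.round(4),np.hypot(X[1]-.1315,z-.03).round(4),np.degrees(np.arctan2(z-.03,.1315-X[1])).round(1))
E
```

```text
{'clock': np.float64(7.45), 'joint_pos': array([0.4263, 0.3778, 0.1926, 1.3841, 0.0025, 1.9694]), 'qvel': array([-0.0054, -0.0078,  0.0106,  0.0156, -0.0031, -0.0045]), 'tau': array([ -4.2226, -68.4512,  45.7855,  -0.6303,  -1.2977,   0.1119]), 'position': array([0.6118, 0.2786, 0.0611]), 'ee_rot': array([-3.1387e+00, -4.0000e-04,  2.7700e-02]), 'wrist_force': array([-4.7491,  5.5775,  4.0525]), 'moment': array([0.6398, 0.6292, 0.1203]), 'grip_width': np.float64(0.022)}
[312.82670455 356.28977273] [ 286  343   60   30 1408]
0.06 [0.612  0.2526 0.06  ] 0.1248 166.1
0.065 [0.6119 0.2559 0.065 ] 0.1293 164.3
0.07 [0.6119 0.2592 0.07  ] 0.1338 162.6
0.075 [0.6118 0.2625 0.075 ] 0.1385 161.0
0.08 [0.6118 0.2658 0.08  ] 0.1433 159.6
0.085 [0.6117 0.2691 0.085 ] 0.1482 158.2
0.09 [0.6117 0.2724 0.09  ] 0.1531 156.9
0.095 [0.6116 0.2757 0.095 ] 0.1582 155.7
0.1 [0.6116 0.279  0.1   ] 0.1633 154.6
0.105 [0.6115 0.2823 0.105 ] 0.1684 153.6
0.11 [0.6115 0.2856 0.11  ] 0.1736 152.6
0.115 [0.6114 0.2889 0.115 ] 0.1789 151.6
```

View pics/w7.png

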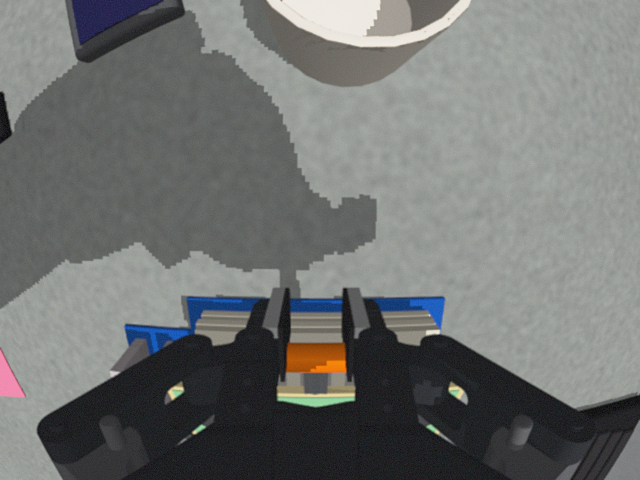

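The bar is at (313,356) px and the leaf at about 159°, tracking as predicted. Next, the last part of the lowering.

{"method": "send_rows", "body": {
  "rows": [
    [[0, -0.19, 0.51, 0, 0, 0, 0.1], [0, -0.17, 0.52, 0, 0, 0, 0.1], [0, -0.15, 0.52, 0, 0, 0, 0.1], [0, -0.13, 0.53, 0, 0, 0, 0.1], [0, -0.1, 0.53, 0, 0, 0, 0.1], [0, -0.08, 0.54, 0, 0, 0, 0.1], [0, -0.06, 0.54, 0, 0, 0, 0.1], [0, -0.03, 0.54, 0, 0, 0, 0.1], [0, 0, 0, 0, 0, 0, 0.1]]
  ]
}}

```text
clock: 8.25
position: [0.6115, 0.2873, 0.0184]
ee_rot: [-3.139, -0.0, 0.027]
wrist_force: [-3.8, 5.0, 2.2]
grip_width: 0.0219
```

```bash
python3 - <<'E'
from h import *
s,im=snap("wrist","w8"); print({k:np.round(v,4) for k,v in s.items()})
for b in blobs(im,(5,180,100),(14,255,255),50):
    x,y,w,h,a=b[1];print(b[0],b[1])
    for z in np.arange(.025,.06,.005): X=onz("wrist",b[0],z,s);print(z.round(3),X.round(4),np.hypot(X[1]-.1315,z-.03).round(4),np.degrees(np.arctan2(z-.03,.1315-X[1])).round(1))
E
```

```text
{'clock': np.float64(8.25), 'joint_pos': array([0.4382, 0.4025, 0.1419, 1.3091, 0.0023, 1.9816]), 'qvel': array([-0.0007, -0.0064,  0.0134,  0.0162, -0.0011,  0.0001]), 'tau': array([-4.27650e+00, -7.02057e+01,  4.56456e+01, -3.98100e-01,
       -1.18200e+00,  5.72000e-02]), 'position': array([0.6115, 0.2873, 0.0184]), 'ee_rot': array([-3.1391, -0.    ,  0.0274]), 'wrist_force': array([-3.8258,  5.0425,  2.1527]), 'moment': array([0.5842, 0.503 , 0.0287]), 'grip_width': np.float64(0.0219)}
[313.57226562 359.62109375] [ 286  346   61   30 1536]
0.025 [0.612  0.2646 0.025 ] 0.1332 -177.8
0.03 [0.6119 0.268  0.03  ] 0.1365 180.0
0.035 [0.6119 0.2714 0.035 ] 0.14 178.0
0.04 [0.6118 0.2747 0.04  ] 0.1436 176.0
0.045 [0.6118 0.2781 0.045 ] 0.1473 174.2
0.05 [0.6117 0.2814 0.05  ] 0.1513 172.4
0.055 [0.6116 0.2848 0.055 ] 0.1553 170.7
```

View pics/w8.png

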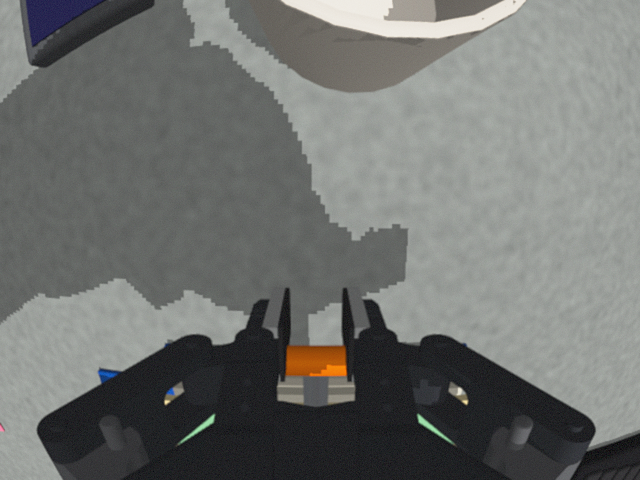

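The leaf is at about 175.5°, with the bar about 42 mm up at (313,360) px. I will press down the rest until the force shows contact.

{"method": "send_rows", "body": {
  "rows": [
    [[0, 0, 0.45, 0, 0, 0, 0.1], [0, 0, 0.45, 0, 0, 0, 0.1], [0, 0, 0.35, 0, 0, 0, 0.1], [0, 0, 0.3, 0, 0, 0, 0.1], [0, 0, 0, 0, 0, 0, 0.1], [0, 0, 0, 0, 0, 0, 0.1]]
  ]
}}

```text
clock: 8.8
position: [0.6117, 0.2877, 0.0063]
ee_rot: [-3.138, -0.002, 0.027]
wrist_force: [-11.0, 3.8, 16.8]
grip_width: 0.0219
```

```bash
python3 - <<'E'
from h import *
s,im=snap("wrist","w9"); print({k:np.round(v,4) for k,v in s.items()})
for b in blobs(im,(5,180,100),(14,255,255),50):
    x,y,w,h,a=b[1];print(b[0],b[1])
    for z in np.arange(.025,.046,.005): X=onz("wrist",b[0],z,s);print(z.round(3),X.round(4),np.hypot(X[1]-.1315,z-.03).round(4),np.degrees(np.arctan2(z-.03,.1315-X[1])).round(1))
E
```

```text
{'clock': np.float64(8.8), 'joint_pos': array([0.4384, 0.4071, 0.1242, 1.2847, 0.0028, 1.9819]), 'qvel': array([0.0004, 0.0021, 0.0003, 0.0009, 0.0011, 0.0018]), 'tau': array([ -5.2248, -61.5604,  42.0996,  -3.5432,  -1.6779,  -0.1913]), 'position': array([0.6117, 0.2877, 0.0063]), 'ee_rot': array([-3.1377e+00, -1.8000e-03,  2.7200e-02]), 'wrist_force': array([-10.9621,   3.8191,  16.8493]), 'moment': array([ 0.2309,  2.1344, -0.2147]), 'grip_width': np.float64(0.0219)}
[313.92409867 360.84882985] [ 285  347   62   31 1581]
0.025 [0.6122 0.2726 0.025 ] 0.1412 -178.0
0.03 [0.6121 0.2759 0.03  ] 0.1444 180.0
0.035 [0.612  0.2793 0.035 ] 0.1479 178.1
0.04 [0.612  0.2827 0.04  ] 0.1515 176.2
0.045 [0.6119 0.2861 0.045 ] 0.1553 174.5
```

The force is 17 N upward and the bar is at 30 mm height, so the leaf is on its stop. Releasing and lifting.

{"method": "send_rows", "body": {
  "rows": [
    [[0, 0, -0.2, 0, 0, 0, 0.5], [0, 0, 0, 0, 0, 0, 0.5], [0, 0, 0, 0, 0, 0, 0.5], [0, 0, 0, 0, 0, 0, 0.5], [0, 0, -2, 0, 0, 0, 0.5], [0, 0, -4, 0, 0, 0, 0.5], [0, 1, -4, 0, 0, 0, 0.6], [-3, 3, -4, 0, 0, 0, 0.6], [-3, 3, -4, 0, 0, 0, 0.6], [0, 0, 0, 0, 0, 0, 0.6]]
  ]
}}

```text
clock: 9.68
position: [0.5701, 0.2291, 0.17]
ee_rot: [-3.139, -0.007, 0.024]
wrist_force: [-1.2, -0.4, 0.7]
grip_width: 0.0508
```

```bash
python3 - <<'E'
from h import *
s,im=snap("wrist","w10"); print({k:np.round(v,4).tolist() for k,v in s.items()})
E
```

```text
{'clock': 9.6833, 'joint_pos': [0.3822, 0.2205, 0.2075, 1.5501, -0.0005, 1.9287], 'qvel': [0.0216, 0.0772, -0.0125, -0.1001, 0.0097, 0.0284], 'tau': [-0.9561, -56.6846, 41.3847, 1.3787, -0.0462, -0.3333], 'position': [0.5701, 0.2291, 0.17], 'ee_rot': [-3.1394, -0.0074, 0.0244], 'wrist_force': [-1.2037, -0.403, 0.7437], 'moment': [0.0397, 0.0336, -0.0171], 'grip_width': 0.0508}
```

View pics/w10.png

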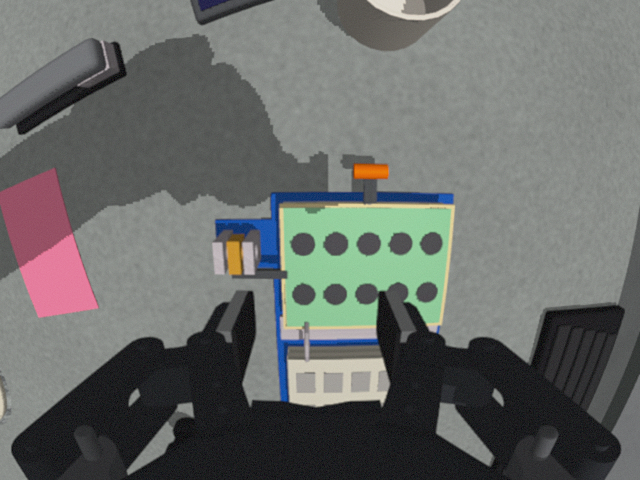

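The leaf lies flat with its green side up and the pull at (371,172) px. The brass eye stands between the ears at (236,254) px. I will move to look straight down at the lock.

{"method": "send_rows", "body": {
  "rows": [
    [[-2.3, 3, -0.5, 0, 0, 0, 0.8], [-2.3, 3, -0.5, 0, 0, 0, 0.8], [-2.3, 3, 0, 0, 0, 0, 0.8], [0, 0, 0, 0, 0, 0, 0.8], [0, 0, 0, 0, 0, 0, 0.8]]
  ]
}}

```text
clock: 10.15
position: [0.5033, 0.1383, 0.1721]
ee_rot: [-3.141, 0.0, 0.024]
wrist_force: [0.9, 1.2, 0.4]
grip_width: 0.0685
```

```bash
python3 - <<'E'
from h import *
s,im=snap("wrist","w11"); print({k:np.round(v,4).tolist() for k,v in s.items()})
u,v=proj("wrist",[.5,.208,.044],s);print(u,v)
u,v=int(u),int(v);c=im[max(0,v-90):v+90,u-120:u+120];print(u-120,max(0,v-90));cv2.imwrite("pics/w11z.png",cv2.resize(c,None,fx=3.3,fy=3.3,interpolation=cv2.INTER_CUBIC))
E
```

```text
{'clock': 10.15, 'joint_pos': [0.2681, 0.0057, -0.0227, 1.5424, 0.0001, 1.8149], 'qvel': [0.0266, 0.0428, 0.0435, -0.0121, 0.0054, 0.0084], 'tau': [-1.1835, -49.3471, 45.6933, 0.5777, -0.1079, -0.1887], 'position': [0.5033, 0.1383, 0.1721], 'ee_rot': [-3.1415, 0.0001, 0.024], 'wrist_force': [0.8846, 1.1583, 0.418], 'moment': [0.0247, 0.0044, -0.0184], 'grip_width': 0.0685}
312.18686115241655 139.21794408972002
192 49
```

View pics/w11z.png

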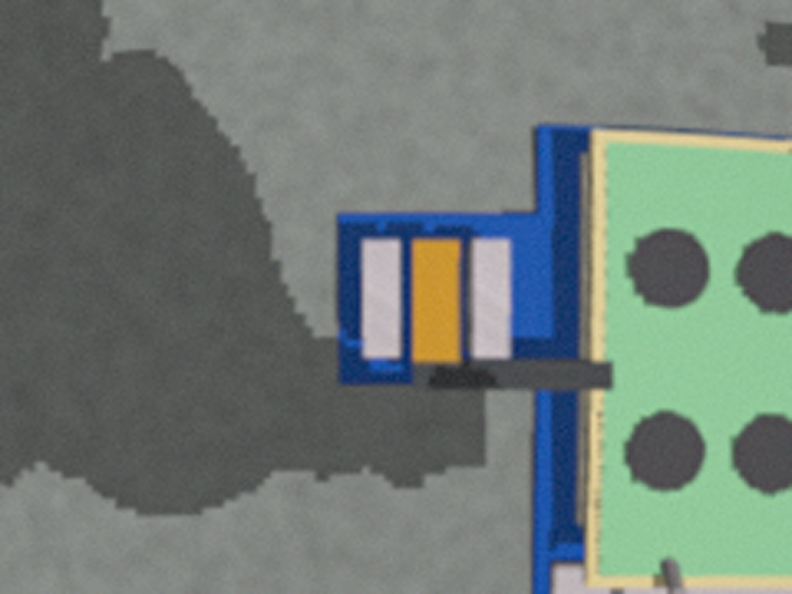

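```bash
python3 - <<'E'
from h import *
s=dict(position=np.array([.5033,.1383,.1721]),ee_rot=np.array([-3.1415,.0001,.024]))
f=lambda u,v,z:onz("wrist",(192+(u+.5)/3.3-.5,49+(v+.5)/3.3-.5),z,s)
for n,u,v,z in [("nearTL",361,238,.044),("nearBL",361,359,.044),("nearTR",401,238,.044),("nearBR",401,359,.044),("farTL",470,238,.044),("farTR",512,238,.044),("farBR",512,359,.044),("eyeTL",411,238,.044),("eyeBR",461,363,.044),("tongTL",339,213,.004),("tongBL",339,383,.004),("boardT",537,125,.004),("boardB",534,590,.004)]:
    print(n,f(u,v,z).round(4))
E
```

```text
nearTL [0.4916 0.2213 0.044 ]
nearBL [0.4922 0.1945 0.044 ]
nearTR [0.5004 0.2215 0.044 ]
nearBR [0.501  0.1946 0.044 ]
farTL [0.5154 0.2219 0.044 ]
farTR [0.5246 0.2223 0.044 ]
farBR [0.5255 0.1954 0.044 ]
eyeTL [0.5025 0.2215 0.044 ]
eyeBR [0.5142 0.1941 0.044 ]
tongTL [0.4844 0.2295 0.004 ]
tongBL [0.4852 0.1862 0.004 ]
boardT [0.5334 0.2537 0.004 ]
boardB [0.5371 0.1333 0.004 ]
```

The ear tops measure 26.8 × 8.8 mm (true 26 × 8) at the expected place, so the mouth is at about (0.492, 0.208, 0.030) with yaw 0.028. Next, view the pin.

```bash
python3 - <<'E'
from h import *
plan([.56,-.21,.22],[np.pi,0,1.047],12)
E
```

```text
[0.39, 2.92, -0.4, 0.0, 0.0, -4.9]
[0.15, 2.94, -0.4, 0.0, 0.0, -4.9]
[-0.11, 2.95, -0.4, 0.0, 0.0, -4.8]
[-0.36, 2.92, -0.4, 0.0, 0.0, -4.9]
[-0.6, 2.89, -0.4, 0.0, 0.0, -4.9]
[-0.85, 2.82, -0.4, 0.0, 0.0, -4.9]
[-1.08, 2.74, -0.4, 0.0, 0.0, -4.9]
[-1.32, 2.64, -0.4, 0.0, 0.0, -4.8]
[-1.53, 2.51, -0.4, 0.0, 0.0, -4.9]
[-1.74, 2.38, -0.4, 0.0, 0.0, -4.9]
[-1.94, 2.22, -0.4, 0.0, 0.0, -4.9]
[-2.12, 2.05, -0.4, 0.0, 0.0, -4.9]
end [ 0.56 -0.21  0.22] [-3.1415e+00 -3.0000e-04  1.0476e+00]
```

{"method": "send_rows", "body": {
  "rows": [
    [[0.39, 2.92, -0.4, 0, 0, -4.9, 0.8], [0.15, 2.94, -0.4, 0, 0, -4.9, 0.8], [-0.11, 2.95, -0.4, 0, 0, -4.8, 0.8], [-0.36, 2.92, -0.4, 0, 0, -4.9, 0.8], [-0.6, 2.89, -0.4, 0, 0, -4.9, 0.8], [-0.85, 2.82, -0.4, 0, 0, -4.9, 0.8], [-1.08, 2.74, -0.4, 0, 0, -4.9, 0.8], [-1.32, 2.64, -0.4, 0, 0, -4.8, 0.8], [-1.53, 2.51, -0.4, 0, 0, -4.9, 0.8], [-1.74, 2.38, -0.4, 0, 0, -4.9, 0.8]]
  ]
}}

```text
clock: 11.03
position: [0.5521, -0.1525, 0.2117]
ee_rot: [-3.141, 0.0, 0.883]
wrist_force: [0.4, 0.3, -0.7]
grip_width: 0.0684
```

{"method": "send_rows", "body": {
  "rows": [
    [[-1.94, 2.22, -0.4, 0, 0, -4.9, 0.8], [-2.12, 2.05, -0.4, 0, 0, -4.9, 0.8], [0, 0, 0, 0, 0, 0, 0.8], [0, 0, 0, 0, 0, 0, 0.8], [0, 0, 0, 0, 0, 0, 0.8]]
  ]
}}

```text
clock: 11.45
position: [0.5609, -0.2093, 0.2195]
ee_rot: [-3.14, -0.0, 1.048]
wrist_force: [-0.8, -0.0, -0.7]
grip_width: 0.0684
```

```bash
python3 - <<'E'
from h import *
s,im=snap("wrist","w12"); print({k:np.round(v,4).tolist() for k,v in s.items()})
E
```

```text
{'clock': 11.45, 'joint_pos': [-0.3573, 0.2037, 0.2835, 1.6521, 0.0004, 0.1656], 'qvel': [0.0169, -0.0224, -0.0146, 0.004, -0.0002, -0.0025], 'tau': [-1.2642, -58.7881, 47.0122, -0.0715, -0.0494, -0.0878], 'position': [0.5609, -0.2093, 0.2195], 'ee_rot': [-3.1401, -0.0001, 1.0479], 'wrist_force': [-0.7719, -0.0075, -0.7138], 'moment': [0.0634, 0.0326, -0.0136], 'grip_width': 0.0684}
```

View pics/w12.png

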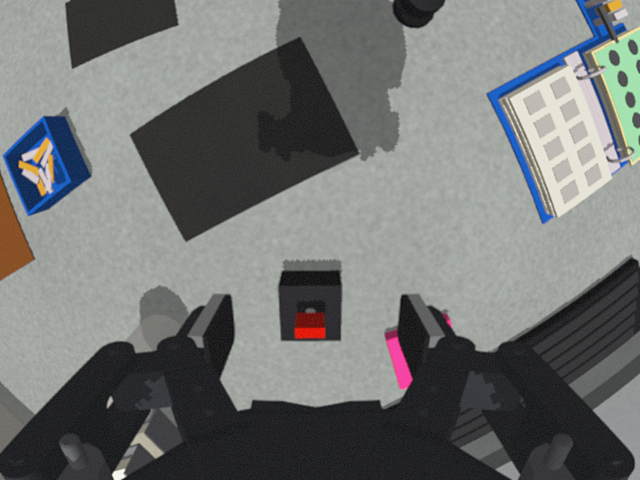

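The view shows the holder square-on to the tool at (310,305) px with the red head at (310,325). The bottle is at lower left, with the notes at right (420,350).

```bash
python3 - <<'E'
from h import *
im=cv2.imread("pics/w12.png");s=dict(position=np.array([.5609,-.2093,.2195]),ee_rot=np.array([-3.1401,-.0001,1.0479]))
c=im[240:360,250:370];cv2.imwrite("pics/w12z.png",cv2.resize(c,None,fx=5,fy=5,interpolation=cv2.INTER_CUBIC))
for lo in(120,200):
  for b in blobs(im,(0,180,lo),(6,255,255),50): print(b[0],b[1],cv2.minAreaRect(cv2.findContours(b[2],0,1)[0][0]))
t=cv2.imread("pics/top0.png");print("bottle",onz("top",(433,228),0).round(3),onz("top",(447,209),.2).round(3))
E
```

```text
[309.31831832 332.10810811] [294 327  31  12 333] ((309.0, 332.5), (11.0, 30.0), 90.0)
[309.55925926 332.11481481] [295 328  30  10 270] ((309.5, 332.5), (9.0, 29.0), 90.0)
bottle [ 0.587 -0.437  0.   ] [ 0.598 -0.44   0.2  ]
```

View pics/w12z.png

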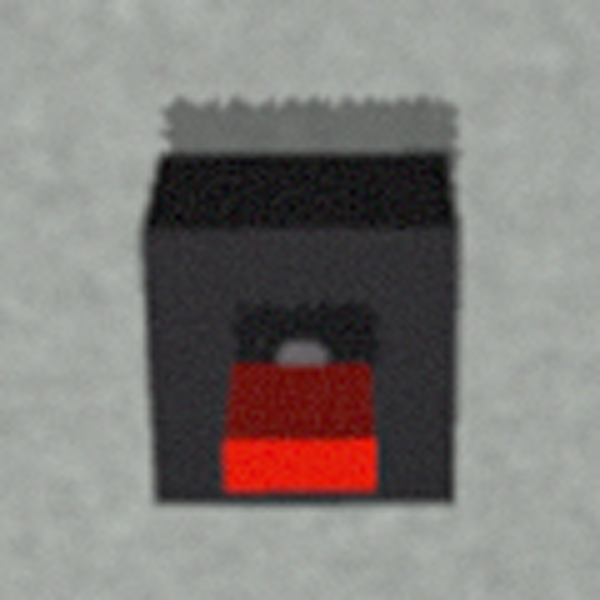

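```bash
python3 - <<'E'
from h import *
s=dict(position=np.array([.5609,-.2093,.2195]),ee_rot=np.array([-3.1401,-.0001,1.0479]))
f=lambda u,v,z:onz("wrist",(250+(u+.5)/5-.5,240+(v+.5)/5-.5),z,s)
P=[f(222,438,.078),f(378,438,.078),f(378,493,.078),f(222,493,.078)];c=np.mean(P,0);print("head top",c.round(4),np.linalg.norm(P[0]-P[1]),np.linalg.norm(P[1]-P[2]))
d=P[1]-P[0]+P[2]-P[3];print("yaw of width",np.degrees(np.arctan2(d[1],d[0])))
Q=[f(150,228,.042),f(458,228,.042),f(453,501,.042),f(156,501,.042)];c=np.mean(Q,0);print("holder top",c.round(4),np.linalg.norm(Q[0]-Q[1]),np.linalg.norm(Q[1]-Q[2]))
d=Q[1]-Q[0]+Q[2]-Q[3];print(np.degrees(np.arctan2(d[1],d[0])));d=Q[1]-Q[2]+Q[0]-Q[3];print(np.degrees(np.arctan2(d[1],d[0])))
E
```

```text
head top [ 0.6408 -0.2606  0.078 ] 0.027177202194756046 0.011231365632815253
yaw of width 60.2155105008689
holder top [ 0.6403 -0.26    0.042 ] 0.05768520371528201 0.05947248810591733
60.15664231291297
149.81850243061996
```

The head top is 27 × 11 mm at (0.6408, −0.2606), the holder top is 58 × 59 mm and concentric with it, and the width direction is 60.2°. All match. Next I will tilt the tool 75° and set back 65 mm.

```bash
python3 - <<'E'
from h import *
h=np.array([.868,-.497,0]);a=np.radians(75);zt=np.sin(a)*h+np.array([0,0,-np.cos(a)])
P=np.array([.6405,-.2603,.0635])+.005*zt;print(P.round(4))
e=[np.pi-a,0,1.05]
plan(P-.065*h+[0,0,.03],e,12)
E
```

```text
[ 0.6447 -0.2627  0.0622]
[-0.04, 0.29, 1.06, -6.3, 0.0, 0.0]
[-0.04, 0.17, 1.09, -6.2, 0.0, 0.0]
[-0.04, 0.05, 1.1, -6.3, 0.0, 0.0]
[-0.05, -0.06, 1.1, -6.2, 0.0, 0.0]
[-0.04, -0.19, 1.09, -6.3, 0.0, 0.0]
[-0.04, -0.3, 1.06, -6.2, 0.0, 0.0]
[-0.04, -0.42, 1.01, -6.3, 0.0, 0.0]
[-0.04, -0.53, 0.97, -6.2, 0.0, 0.0]
[-0.04, -0.63, 0.91, -6.3, 0.0, 0.0]
[-0.04, -0.72, 0.83, -6.3, 0.1, 0.0]
[-0.05, -0.81, 0.75, -6.2, 0.0, 0.0]
[-0.04, -0.88, 0.65, -6.3, 0.0, -0.1]
end [ 0.5883 -0.2304  0.0922] [1.8320e+00 6.0000e-04 1.0508e+00]
```

{"method": "send_rows", "body": {
  "rows": [
    [[-0.04, 0.29, 1.06, -6.3, 0, 0, 0.6], [-0.04, 0.17, 1.09, -6.2, 0, 0, 0.6], [-0.04, 0.05, 1.1, -6.3, 0, 0, 0.6], [-0.05, -0.06, 1.1, -6.2, 0, 0, 0.6], [-0.04, -0.19, 1.09, -6.3, 0, 0, 0.6], [-0.04, -0.3, 1.06, -6.2, 0, 0, 0.6], [-0.04, -0.42, 1.01, -6.3, 0, 0, 0.6], [-0.04, -0.53, 0.97, -6.2, 0, 0, 0.6]]
  ]
}}

```text
clock: 12.17
position: [0.5787, -0.2227, 0.1363]
ee_rot: [2.262, -0.002, 1.05]
wrist_force: [0.6, -0.6, -0.6]
grip_width: 0.0512
```

{"method": "send_rows", "body": {
  "rows": [
    [[-0.04, -0.63, 0.91, -6.3, 0, 0, 0.6], [-0.04, -0.72, 0.83, -6.3, 0, 0, 0.6], [-0.05, -0.81, 0.75, -6.2, 0, 0, 0.6], [-0.04, -0.88, 0.65, -6.3, 0, 0, 0.6], [0, 0, 0, 0, 0, 0, 0.6], [0, 0, 0, 0, 0, 0, 0.6]]
  ]
}}

```text
clock: 12.67
position: [0.595, -0.2311, 0.0979]
ee_rot: [1.918, 0.001, 1.05]
wrist_force: [0.5, -0.3, -0.5]
grip_width: 0.0512
```

```bash
python3 - <<'E'
from h import *
s,im=snap("wrist","w13"); print({k:np.round(v,4).tolist() for k,v in s.items()})
c=vision.camera("scene")[180:330,150:350];cv2.imwrite("pics/s13.png",cv2.resize(c,None,fx=4,fy=4,interpolation=cv2.INTER_CUBIC))
h=np.array([.868,-.497,0]);a=np.radians(75);zt=np.sin(a)*h+np.array([0,0,-np.cos(a)])
P=np.array([.6405,-.2603,.0635])+.005*zt
e=[np.pi-a,0,1.05]
print("pre");plan(P-.065*h,e,2)
print("in");plan(P,e,5,start=(P-.065*h,e))
E
```

```text
{'clock': 12.6667, 'joint_pos': [-0.263, -0.4767, -1.1327, -0.298, -0.2427, 0.0883], 'qvel': [-0.0113, -0.0386, 0.0618, 0.0718, 0.002, -0.0031], 'tau': [0.1322, -18.6087, 47.32, -12.322, -0.3373, -0.0764], 'position': [0.595, -0.2311, 0.0979], 'ee_rot': [1.9179, 0.0013, 1.0499], 'wrist_force': [0.4733, -0.2996, -0.4681], 'moment': [0.3977, 0.7445, -0.0492], 'grip_width': 0.0512}
pre
[-0.13, -2.02, 0.3, -2.3, 0.0, 0.0]
[-0.12, -2.02, 0.22, -2.3, 0.1, 0.0]
end [ 0.5883 -0.2303  0.0622] [ 1.8327e+00 -1.0000e-04  1.0507e+00]
in
[0.0, 0.34, 1.26, 0.0, 0.0, 0.0]
[0.0, 0.33, 1.25, 0.0, 0.0, 0.0]
[0.0, 0.34, 1.26, 0.0, 0.0, 0.0]
[0.0, 0.34, 1.25, 0.0, 0.0, 0.0]
[0.01, 0.33, 1.26, 0.0, 0.0, 0.0]
end [ 0.6447 -0.2627  0.0622] [1.8326 0.     1.05  ]
```

View pics/w13.png

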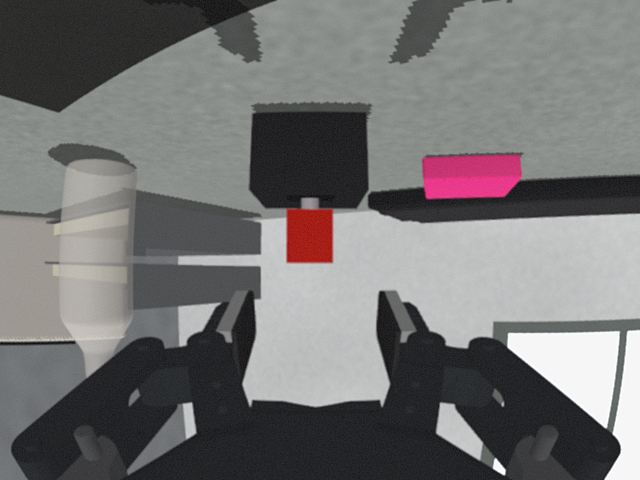

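View pics/s13.png

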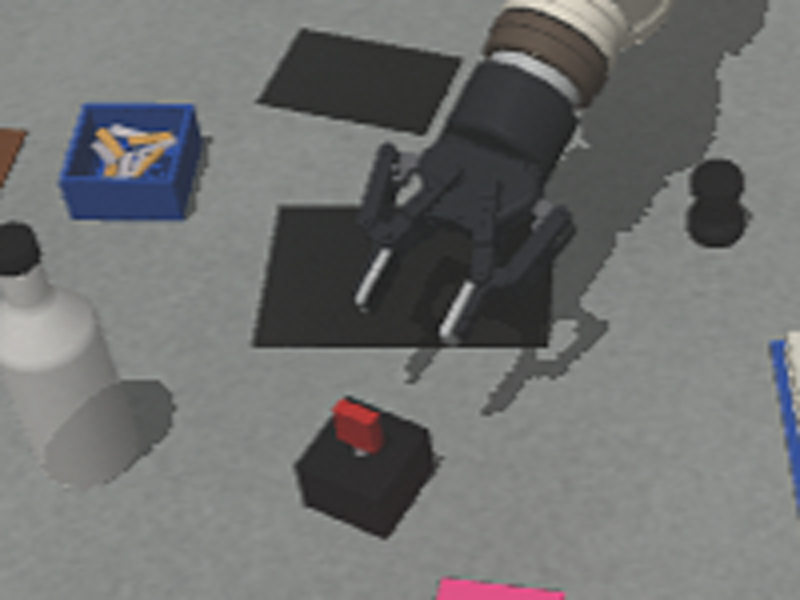

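The tilt stopped at 70° because j3 is near its limit, and moving outward eases that. The head is centred between the open pads at (310,236) px and the scene view agrees. I will keep 70° and go straight in.

```bash
python3 - <<'E'
from h import *
s=sensors.read_state();e=s["ee_rot"];R=Rtool(s);zt=R[:,2];print(zt.round(3))
P=np.array([.6405,-.2603,.0635])+.004*zt;print(P.round(4),R[:,0])
plan(P,e,6)
E
```

```text
[ 0.817 -0.47  -0.336]
[ 0.6438 -0.2622  0.0622] [ 4.98445380e-01  8.66921025e-01 -3.72946744e-04]
[-0.04, -0.32, 1.11, 0.0, 0.0, 0.0]
[-0.04, -0.31, 1.1, 0.0, 0.0, 0.0]
[-0.04, -0.32, 1.11, 0.0, 0.0, 0.0]
[-0.04, -0.31, 1.1, 0.0, 0.0, 0.0]
[-0.04, -0.32, 1.11, 0.0, 0.0, 0.0]
[-0.04, -0.31, 1.1, 0.0, 0.0, 0.0]
end [ 0.6438 -0.2621  0.0622] [1.913e+00 4.000e-04 1.049e+00]
```

{"method": "send_rows", "body": {
  "rows": [
    [[-0.04, -0.32, 1.11, 0, 0, 0, 0.6], [-0.04, -0.31, 1.1, 0, 0, 0, 0.6], [-0.04, -0.32, 1.11, 0, 0, 0, 0.6], [-0.04, -0.31, 1.1, 0, 0, 0, 0.6], [-0.04, -0.32, 1.11, 0, 0, 0, 0.6], [-0.04, -0.31, 1.1, 0, 0, 0, 0.6], [0, 0, 0, 0, 0, 0, 0.6], [0, 0, 0, 0, 0, 0, 0.6]]
  ]
}}

```text
clock: 13.43
position: [0.644, -0.2631, 0.0627]
ee_rot: [1.911, 0.0, 1.048]
wrist_force: [-0.3, 0.4, -0.3]
grip_width: 0.0514
```

```bash
python3 - <<'E'
from h import *
s,im=snap("wrist","w14"); print({k:np.round(v,4).tolist() for k,v in s.items()})
c=vision.camera("scene")[180:330,150:350];cv2.imwrite("pics/s14.png",cv2.resize(c,None,fx=4,fy=4,interpolation=cv2.INTER_CUBIC))
R=Rtool(s);print("pin head centre in tool mm",(R.T@(np.array([.6405,-.2603,.0635])-s["position"])*1000).round(1), "axis in tool",R.T@[0,0,1])
for b in blobs(im,(0,180,80),(6,255,255),50): print(b[0],b[1])
E
```

```text
{'clock': 13.4333, 'joint_pos': [-0.3037, -0.176, -1.0277, -0.5036, -0.2067, 0.0739], 'qvel': [0.0054, -0.0241, -0.0249, -0.0079, -0.0032, -0.0026], 'tau': [-0.1557, -31.2586, 44.2689, -10.4938, -0.1909, -0.0046], 'position': [0.644, -0.2631, 0.0627], 'ee_rot': [1.9112, 0.0004, 1.0478], 'wrist_force': [-0.3496, 0.3694, -0.3356], 'moment': [0.439, 0.7033, -0.0389], 'grip_width': 0.0514}
pin head centre in tool mm [ 0.7 -0.7 -4.4] axis in tool [-4.01182770e-04  9.42614566e-01 -3.33882643e-01]
[314.94032831 310.45164153] [ 284  275   63   72 4508]
```

View pics/w14.png

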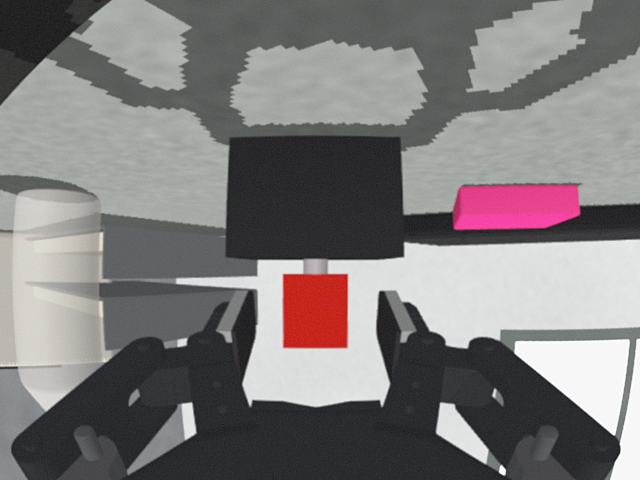

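View pics/s14.png

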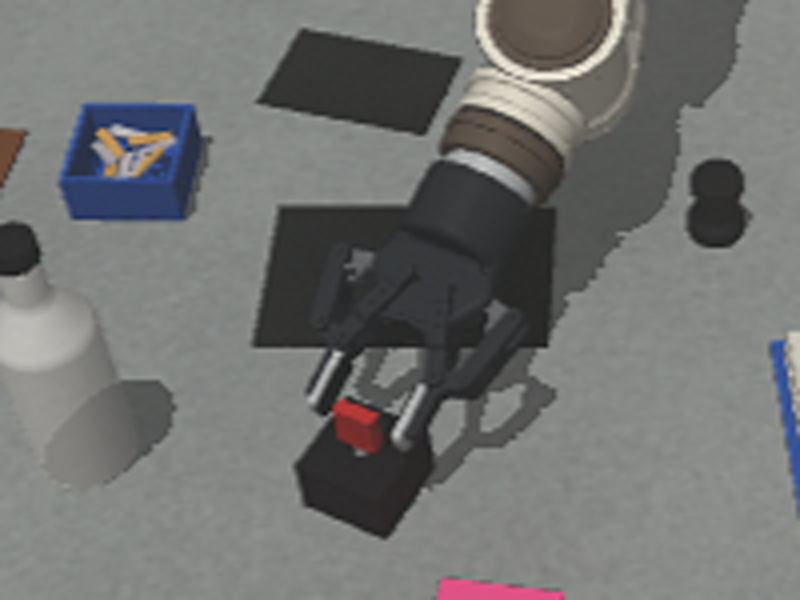

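The head is between the pads and centred, at (315,310) px. The expected tool-frame offset is 0.7 / −0.7 / −4.4 mm. I will advance 2 mm and close.

{"method": "send_rows", "body": {
  "rows": [
    [[0.05, 0, 0.2, 0, 0, 0, 0.6], [0, 0, 0, 0, 0, 0, 0.1], [0, 0, 0, 0, 0, 0, 0.1], [0, 0, 0, 0, 0, 0, 0.1], [0, 0, 0, 0, 0, 0, 0.1], [0, 0, 0, 0, 0, 0, 0.1]]
  ]
}}

```text
clock: 14.03
position: [0.6452, -0.2634, 0.0612]
ee_rot: [1.91, 0.001, 1.048]
wrist_force: [-1.0, 1.2, 2.3]
grip_width: 0.0243
```

```bash
python3 - <<'E'
from h import *
s,im=snap("wrist","w15"); print({k:np.round(v,4).tolist() for k,v in s.items()})
R=Rtool(s);print("world up in tool",(R.T@[0,0,1]).round(3))
for b in blobs(im,(0,180,80),(6,255,255),50): print(b[0],b[1])
E
```

```text
{'clock': 14.0333, 'joint_pos': [-0.3035, -0.1673, -1.0259, -0.5115, -0.2069, 0.0735], 'qvel': [-0.0008, 0.0015, 0.0017, -0.002, 0.0015, -0.0], 'tau': [-0.2892, -31.1506, 42.0148, -9.4194, -0.2571, -0.0123], 'position': [0.6452, -0.2634, 0.0612], 'ee_rot': [1.9102, 0.0007, 1.048], 'wrist_force': [-1.0154, 1.1994, 2.3115], 'moment': [0.2716, 0.3545, 0.1162], 'grip_width': 0.0243}
world up in tool [-0.001  0.943 -0.333]
[315.54511195 313.92041676] [ 283  278   66   73 4511]
```

View pics/w15.png

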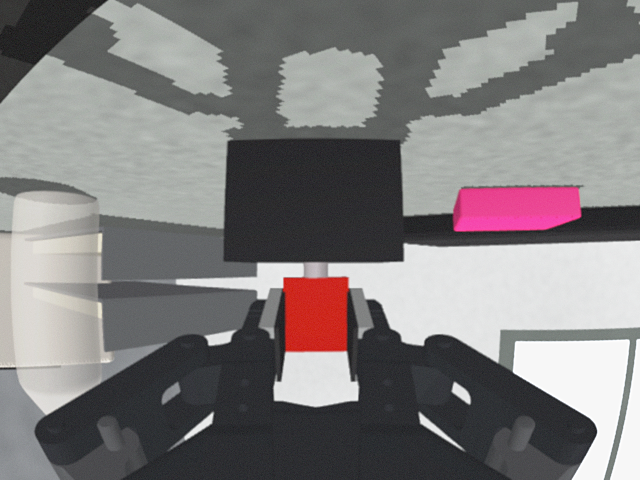

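The head is held (24.3 mm), at (316,314) px. Drawing straight up.

{"method": "send_rows", "body": {
  "rows": [
    [[0, 0.47, -0.17, 0, 0, 0, 0.1], [0, 0.94, -0.33, 0, 0, 0, 0.1], [0, 0.94, -0.33, 0, 0, 0, 0.1], [0, 0.94, -0.33, 0, 0, 0, 0.1], [0, 0.94, -0.33, 0, 0, 0, 0.1], [0, 0.94, -0.33, 0, 0, 0, 0.1], [0, 0.94, -0.33, 0, 0, 0, 0.1], [0, 0, 0, 0, 0, 0, 0.1]]
  ]
}}

```text
clock: 14.75
position: [0.6457, -0.2636, 0.1283]
ee_rot: [1.908, 0.0, 1.048]
wrist_force: [0.3, 0.2, 0.5]
grip_width: 0.0242
```

```bash
python3 - <<'E'
from h import *
s,im=snap("wrist","w16"); print({k:np.round(v,4).tolist() for k,v in s.items()})
# rotate +70 about tool x (tool to vertical->tilt -20), at mat
M=np.array([.465,-.2385]);
R=Rtool(s);
e=[np.pi+np.radians(18),0,s["ee_rot"][2]]
plan([.50,-.225,.10],e,14)
E
```

```text
{'clock': 14.75, 'joint_pos': [-0.3035, -0.335, -0.9852, -0.3053, -0.2069, 0.0734], 'qvel': [-0.0011, 0.0316, -0.0199, -0.0441, -0.0006, 0.0025], 'tau': [-0.0164, -28.332, 47.8275, -9.0458, -0.2395, -0.0005], 'position': [0.6457, -0.2636, 0.1283], 'ee_rot': [1.9081, 0.0003, 1.0479], 'wrist_force': [0.2776, 0.1933, 0.4538], 'moment': [0.5068, 0.7597, 0.0145], 'grip_width': 0.0242}
[-0.28, -0.53, -0.91, 6.3, 0.0, 0.0]
[-0.28, -0.62, -0.86, 6.4, 0.0, 0.0]
[-0.28, -0.71, -0.77, 6.3, 0.0, 0.0]
[-0.28, -0.8, -0.7, 6.3, 0.0, 0.0]
[-0.28, -0.86, -0.6, 6.3, 0.0, 0.0]
[-0.28, -0.93, -0.5, 6.4, 0.0, 0.0]
[-0.28, -0.98, -0.4, 6.3, 0.0, 0.0]
[-0.28, -1.01, -0.28, 6.3, 0.0, 0.0]
[-0.28, -1.04, -0.18, 6.4, 0.0, 0.0]
[-0.29, -1.06, -0.05, 6.3, 0.0, 0.0]
[-0.28, -1.05, 0.06, 6.3, 0.0, 0.0]
[-0.28, -1.04, 0.17, 6.4, 0.0, 0.0]
[-0.28, -1.02, 0.29, 6.3, 0.0, 0.0]
[-0.28, -0.97, 0.4, 6.3, 0.0, 0.0]
end [ 0.5   -0.225  0.1  ] [-2.8276e+00  5.0000e-04  1.0479e+00]
```

View pics/w16.png

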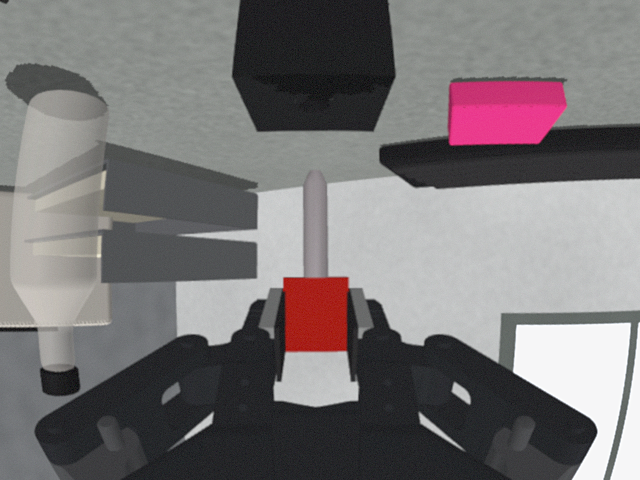

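The pin is drawn clear of the holder, with its tip at (316,172) px. Now I swing it level over the mat.

{"method": "send_rows", "body": {
  "rows": [
    [[-0.28, -0.53, -0.91, 6.3, 0, 0, 0.1], [-0.28, -0.62, -0.86, 6.4, 0, 0, 0.1], [-0.28, -0.71, -0.77, 6.3, 0, 0, 0.1], [-0.28, -0.8, -0.7, 6.3, 0, 0, 0.1], [-0.28, -0.86, -0.6, 6.3, 0, 0, 0.1], [-0.28, -0.93, -0.5, 6.4, 0, 0, 0.1], [-0.28, -0.98, -0.4, 6.3, 0, 0, 0.1], [-0.28, -1.01, -0.28, 6.3, 0, 0, 0.1], [-0.28, -1.04, -0.18, 6.4, 0, 0, 0.1], [-0.29, -1.06, -0.05, 6.3, 0, 0, 0.1]]
  ]
}}

```text
clock: 15.63
position: [0.5455, -0.2373, 0.1033]
ee_rot: [2.988, 0.001, 1.048]
wrist_force: [0.4, -0.4, -0.9]
grip_width: 0.0242
```

{"method": "send_rows", "body": {
  "rows": [
    [[-0.28, -1.05, 0.06, 6.3, 0, 0, 0.1], [-0.28, -1.04, 0.17, 6.4, 0, 0, 0.1], [-0.28, -1.02, 0.29, 6.3, 0, 0, 0.1], [-0.28, -0.97, 0.4, 6.3, 0, 0, 0.1], [0, 0, 0, 0, 0, 0, 0.1], [0, 0, 0, 0, 0, 0, 0.1], [0, 0, 0, 0, 0, 0, 0.1]]
  ]
}}

```text
clock: 16.22
position: [0.5051, -0.2267, 0.094]
ee_rot: [-2.862, 0.001, 1.048]
wrist_force: [-0.5, -0.6, 0.4]
grip_width: 0.0244
```

```bash
python3 - <<'E'
from h import *
s,im=snap("wrist","w17"); print({k:np.round(v,4).tolist() for k,v in s.items()})
e=[np.pi+np.radians(18),0,1.048]
plan([.50,-.225,.03],e,5)
E
```

```text
{'clock': 16.2167, 'joint_pos': [-0.434, 0.374, 0.2191, 1.6945, 0.0233, 0.0855], 'qvel': [0.0046, -0.0522, -0.0072, 0.0054, 0.0013, 0.0012], 'tau': [-0.3004, -62.9884, 43.4399, 3.0638, 0.0681, -0.0053], 'position': [0.5051, -0.2267, 0.094], 'ee_rot': [-2.862, 0.0011, 1.0483], 'wrist_force': [-0.4862, -0.594, 0.373], 'moment': [-0.1348, -0.2744, 0.0163], 'grip_width': 0.0244}
[-0.02, 0.26, 1.28, 0.4, 0.0, 0.0]
[-0.02, 0.27, 1.28, 0.4, 0.0, 0.0]
[-0.02, 0.27, 1.28, 0.4, 0.0, 0.0]
[-0.02, 0.29, 1.27, 0.5, 0.0, 0.0]
[-0.02, 0.29, 1.28, 0.4, 0.1, 0.0]
end [ 0.5    -0.2249  0.03  ] [-2.8269e+00 -7.0000e-04  1.0479e+00]
```

View pics/w17.png

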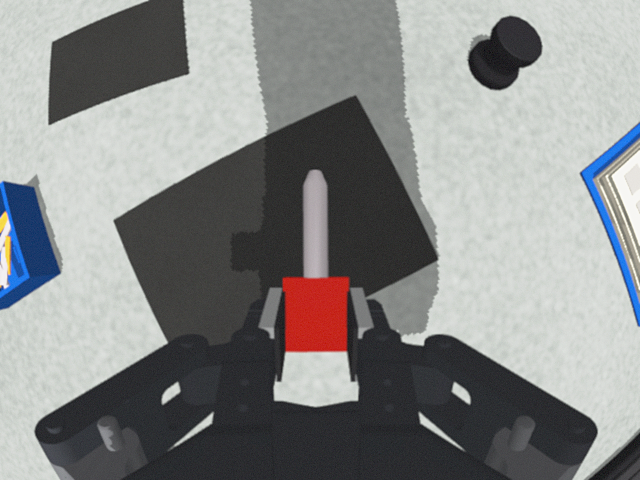

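The pin is held level over the mat with its tip at (315,175) px. Lowering.

{"method": "send_rows", "body": {
  "rows": [
    [[-0.02, 0.26, 1.28, 0.4, 0, 0, 0.1], [-0.02, 0.27, 1.28, 0.4, 0, 0, 0.1], [-0.02, 0.27, 1.28, 0.4, 0, 0, 0.1], [-0.02, 0.29, 1.27, 0.5, 0, 0, 0.1], [-0.02, 0.29, 1.28, 0.4, 0, 0, 0.1], [0, 0, 0, 0, 0, 0, 0.1], [0, 0, 0, 0, 0, 0, 0.1]]
  ]
}}

```text
clock: 16.85
position: [0.4988, -0.2245, 0.0281]
ee_rot: [-2.82, 0.001, 1.048]
wrist_force: [-1.0, -0.4, -0.2]
grip_width: 0.0241
```

```bash
python3 - <<'E'
from h import *
s=sensors.read_state(); print({k:np.round(v,4).tolist() for k,v in s.items()})
print((Rtool(s).T@[0,0,-1]).round(3))
p=s["position"].copy();p[2]=.009
plan(p,s["ee_rot"],5)
E
```

```text
{'clock': 16.85, 'joint_pos': [-0.4365, 0.4249, 0.1477, 1.6137, 0.0259, 0.0821], 'qvel': [0.0016, -0.0198, 0.031, 0.012, 0.0007, 0.0002], 'tau': [-0.008, -67.354, 41.2709, 3.2334, 0.0805, -0.0036], 'position': [0.4988, -0.2245, 0.0281], 'ee_rot': [-2.8204, 0.0013, 1.0483], 'wrist_force': [-0.9969, -0.4283, -0.1721], 'moment': [-0.1637, -0.2631, 0.0589], 'grip_width': 0.0241}
[0.001 0.316 0.949]
[0.0, 0.12, 0.36, 0.0, 0.0, 0.0]
[0.0, 0.12, 0.36, 0.0, 0.0, 0.0]
[0.0, 0.12, 0.37, 0.0, 0.0, 0.0]
[0.0, 0.12, 0.36, 0.0, 0.0, 0.0]
[0.0, 0.12, 0.36, 0.0, 0.0, 0.0]
end [ 0.4988 -0.2246  0.009 ] [-2.8204e+00  1.3000e-03  1.0483e+00]
```

{"method": "send_rows", "body": {
  "rows": [
    [[0, 0.12, 0.36, 0, 0, 0, 0.1], [0, 0.12, 0.36, 0, 0, 0, 0.1], [0, 0.12, 0.37, 0, 0, 0, 0.1], [0, 0.12, 0.36, 0, 0, 0, 0.1], [0, 0.06, 0.18, 0, 0, 0, 0.1], [0, 0, 0, 0, 0, 0, 0.1], [0, 0, 0, 0, 0, 0, 0.1]]
  ]
}}

```text
clock: 17.43
position: [0.4994, -0.2249, 0.0121]
ee_rot: [-2.823, 0.001, 1.048]
wrist_force: [0.6, -0.4, -0.5]
grip_width: 0.0243
```

```bash
python3 - <<'E'
from h import *
s,im=snap("wrist","w18"); print({k:np.round(v,4).tolist() for k,v in s.items()})
c=vision.camera("scene")[180:330,200:400];cv2.imwrite("pics/s18.png",cv2.resize(c,None,fx=4,fy=4,interpolation=cv2.INTER_CUBIC))
E
```

```text
{'clock': 17.4333, 'joint_pos': [-0.4365, 0.4328, 0.1273, 1.5833, 0.0259, 0.0821], 'qvel': [-0.0007, -0.0007, 0.0064, 0.0026, -0.0014, 0.0002], 'tau': [0.0012, -68.81, 42.1466, 3.4381, 0.0819, 0.0001], 'position': [0.4994, -0.2249, 0.0121], 'ee_rot': [-2.8226, 0.0011, 1.0482], 'wrist_force': [0.6338, -0.4356, -0.543], 'moment': [-0.156, -0.2712, -0.0217], 'grip_width': 0.0243}
```

View pics/w18.png

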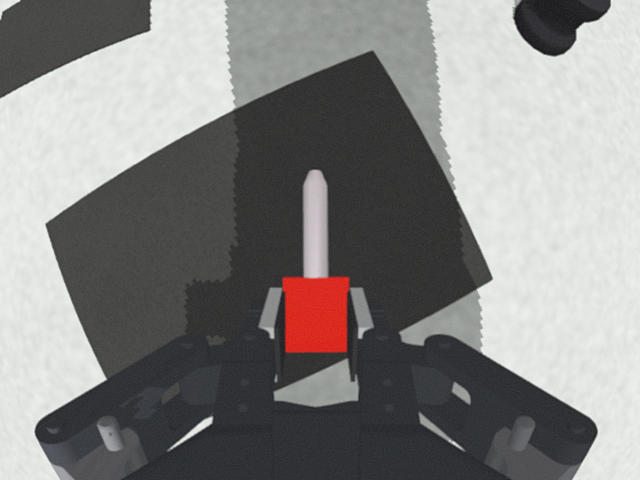

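View pics/s18.png

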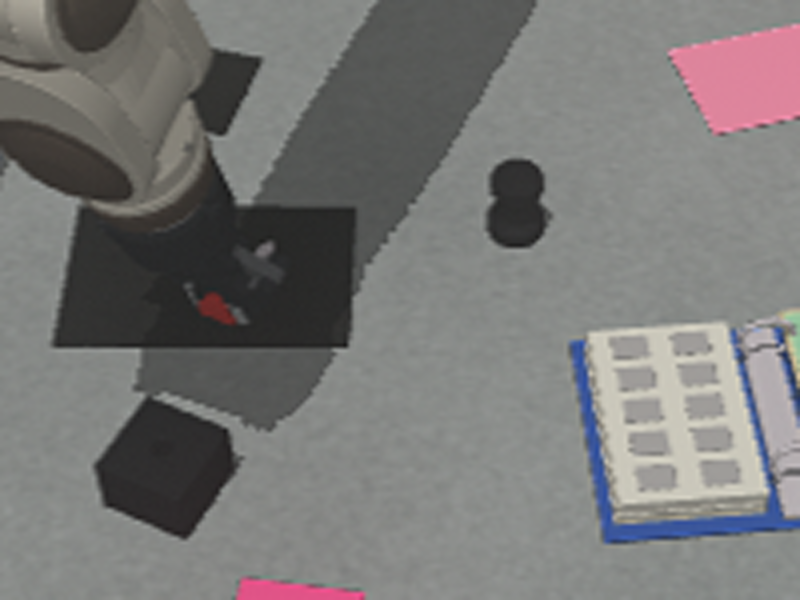

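The pin is level above the mat at (316,250) px, with no contact force yet. I will go 5 mm lower.

{"method": "send_rows", "body": {
  "rows": [
    [[0, 0.06, 0.18, 0, 0, 0, 0.1], [0, 0.06, 0.19, 0, 0, 0, 0.1], [0, 0.03, 0.12, 0, 0, 0, 0.1], [0, 0, 0, 0, 0, 0, 0.1], [0, 0, 0, 0, 0, 0, 0.1]]
  ]
}}

```text
clock: 17.95
position: [0.4992, -0.2248, 0.0068]
ee_rot: [-2.822, 0.001, 1.048]
wrist_force: [0.4, 0.7, -1.2]
grip_width: 0.0242
```

{"method": "send_rows", "body": {
  "rows": [
    [[0, 0.03, 0.1, 0, 0, 0, 0.1], [0, 0, 0, 0, 0, 0, 0.1], [0, 0, 0, 0, 0, 0, 0.5], [0, 0, 0, 0, 0, 0, 0.5], [0, 0, 0, 0, 0, 0, 0.5], [0, 0, 0, 0, 0, 0, 0.5], [0, 0, 0, 0, 0, 0, 0.5]]
  ]
}}

```text
clock: 18.53
position: [0.4994, -0.2248, 0.006]
ee_rot: [-2.823, 0.001, 1.048]
wrist_force: [-0.2, -0.0, 0.1]
grip_width: 0.0428
```

```bash
python3 - <<'E'
from h import *
s,im=snap("wrist","w19"); print({k:np.round(v,4).tolist() for k,v in s.items()})
plan([.45,-.20,.16],[np.pi,0,1.048],6)
E
```

```text
{'clock': 18.5333, 'joint_pos': [-0.4365, 0.4359, 0.1196, 1.5722, 0.0259, 0.082], 'qvel': [0.002, 0.0015, -0.0005, 0.0012, 0.0004, -0.0006], 'tau': [-0.0002, -69.0497, 42.2058, 3.4457, 0.0796, 0.0001], 'position': [0.4994, -0.2248, 0.006], 'ee_rot': [-2.8228, 0.001, 1.0483], 'wrist_force': [-0.1967, -0.012, 0.1152], 'moment': [-0.1709, -0.2121, 0.0376], 'grip_width': 0.0428}
[-0.06, -1.68, -2.15, -3.0, 0.0, 0.0]
[-0.05, -1.56, -2.23, -3.1, 0.0, 0.0]
[-0.06, -1.44, -2.32, -3.0, 0.0, 0.0]
[-0.05, -1.32, -2.39, -3.1, 0.0, 0.0]
[-0.06, -1.18, -2.45, -3.0, 0.1, 0.0]
[-0.05, -1.06, -2.52, -3.1, 0.0, 0.0]
end [ 0.4499 -0.2     0.16  ] [ 3.1410e+00 -7.0000e-04  1.0482e+00]
```

View pics/w19.png

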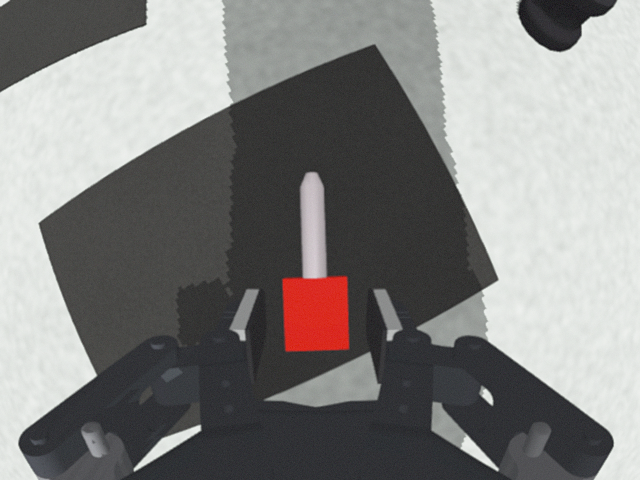

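The pin is released and lies flat on the mat, slightly turned, with head at (316,314) px and tip at (312,174) px. I will lift off and bring the tool vertical.

{"method": "send_rows", "body": {
  "rows": [
    [[0, 0, -2, 0, 0, 0, 0.5], [0, 0, -3, 0, 0, 0, 0.5], [0, 0, -3, -4, 0, 0, 0.5], [0, 0, -3, -4, 0, 0, 0.5], [0, 0, -2, -5, 0, 0, 0.6], [0, 0, 0, -5.3, 0, 0, 0.6], [0, 0, 0, 0, 0, 0, 0.6], [0, 0, 0, 0, 0, 0, 0.6], [0, 0, 0, 0, 0, 0, 0.6]]
  ]
}}

```text
clock: 19.33
position: [0.5306, -0.2426, 0.1306]
ee_rot: [-3.14, 0.001, 1.048]
wrist_force: [0.2, -0.3, -0.2]
grip_width: 0.0511
```

```bash
python3 - <<'E'
from h import *
s,im=snap("wrist","w20"); print({k:np.round(v,4).tolist() for k,v in s.items()})
bs=blobs(im,(0,180,80),(6,255,255),50)
for b in bs:
    r=cv2.minAreaRect(cv2.findContours(b[2],0,1)[0][0]);print(b[0],b[1]);B=cv2.boxPoints(r);W=np.array([onz("wrist",p,.013,s) for p in B]);print(W.round(4));c=W.mean(0);print("head c",c.round(4),[np.linalg.norm(W[i]-W[(i+1)%4]).round(4) for i in range(4)])
u,v=[int(q) for q in bs[0][0]]
c=im[v-110:v+50,u-100:u+100];print(u-100,v-110);cv2.imwrite("pics/w20z.png",cv2.resize(c,None,fx=3.75,fy=3.75,interpolation=cv2.INTER_CUBIC))
E
```

```text
{'clock': 19.3333, 'joint_pos': [-0.4284, 0.1539, 0.055, 1.4737, -0.0009, 0.094], 'qvel': [-0.0001, 0.0352, 0.0243, -0.0041, -0.0007, -0.0004], 'tau': [0.0953, -59.1851, 46.165, 0.0544, -0.0055, 0.0025], 'position': [0.5306, -0.2426, 0.1306], 'ee_rot': [-3.1399, 0.0011, 1.0483], 'wrist_force': [0.1605, -0.318, -0.1846], 'moment': [-0.029, -0.0064, 0.0128], 'grip_width': 0.0511}
[315.52090032 189.41672026] [ 297  167   38   45 1555]
[[ 0.4819 -0.2296  0.013 ]
 [ 0.4942 -0.2064  0.013 ]
 [ 0.5217 -0.2207  0.013 ]
 [ 0.5092 -0.2444  0.013 ]]
head c [ 0.5017 -0.2253  0.013 ] [np.float64(0.0263), np.float64(0.0311), np.float64(0.0269), np.float64(0.0311)]
215 79
```

View pics/w20z.png

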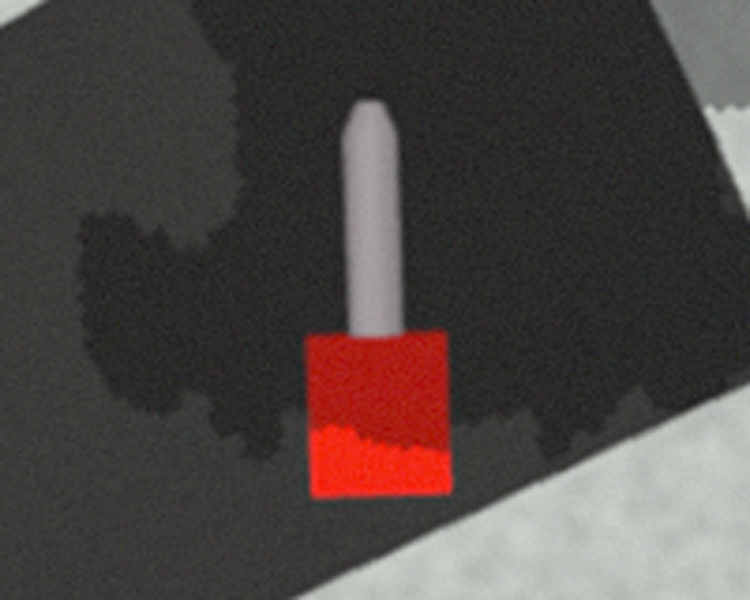

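```bash
python3 - <<'E'
from h import *
s=sensors.read_state()
f=lambda u,v,z:onz("wrist",(215+(u+.5)/3.75-.5,79+(v+.5)/3.75-.5),z,s)
Q=[f(305,335,.013),f(446,331,.013),f(452,492,.013),f(311,498,.013)];c=np.mean(Q,0);print("head c",c.round(4),[np.linalg.norm(Q[i]-Q[(i+1)%4]).round(4) for i in range(4)])
d=Q[0]+Q[1]-Q[2]-Q[3];print("head heading",np.degrees(np.arctan2(d[1],d[0])))
t,sh=f(370.5,100,.008),f(376,336,.0115);print(t.round(4),sh.round(4),np.linalg.norm((t-sh)[:2]));d=f(370.5,100,.008)-f(376,336,.008);print(np.degrees(np.arctan2(d[1],d[0])))
hd=np.radians(151.7);u=np.array([np.cos(hd),np.sin(hd),0]);g=c-0.003*u
print("grasp",g, "shoulder",c+.015*u)
yaw=hd-np.pi/2
plan([g[0],g[1],.05],[np.pi,0,yaw],5)
E
```

```text
head c [ 0.502  -0.2255  0.013 ] [np.float64(0.0263), np.float64(0.0308), np.float64(0.0269), np.float64(0.0312)]
head heading 152.1468810935617
[ 0.4496 -0.197   0.008 ] [ 0.489  -0.2186  0.0115] 0.04490850217521638
151.3553770849389
grasp [ 0.50468792 -0.22693482  0.013     ] shoulder [ 0.48883932 -0.21840123  0.013     ]
[0.02, -0.61, 1.6, 0.0, 0.0, -0.3]
[0.01, -0.61, 1.61, 0.0, 0.0, -0.4]
[0.03, -0.61, 1.6, -0.1, 0.0, -0.3]
[0.02, -0.62, 1.61, 0.0, 0.1, -0.3]
[0.03, -0.61, 1.6, 0.0, 0.0, -0.3]
end [ 0.5047 -0.2269  0.05  ] [-3.1413e+00 -6.0000e-04  1.0761e+00]
```

Pin heading is 151.7°, the shank measures 45 mm (true 44) and the head 26–27 × 31 mm, so the measurements are consistent. Going down for the new grip from straight above.

{"method": "send_rows", "body": {
  "rows": [
    [[0.02, -0.61, 1.6, 0, 0, -0.3, 0.6], [0.02, -0.61, 1.6, 0, 0, -0.4, 0.6], [0.02, -0.61, 1.6, 0, 0, -0.3, 0.6], [0.02, -0.61, 1.6, 0, 0, -0.3, 0.6], [0.02, -0.61, 1.6, 0, 0, -0.3, 0.6], [0, 0, 1.5, 0, 0, 0, 0.6], [0, 0, 1.5, 0, 0, 0, 0.6], [0, 0, 1, 0, 0, 0, 0.6], [0, 0, 0, 0, 0, 0, 0.6], [0, 0, 0, 0, 0, 0, 0.6]]
  ]
}}

```text
clock: 20.22
position: [0.5046, -0.2271, 0.0099]
ee_rot: [-3.14, 0.001, 1.076]
wrist_force: [-1.1, -0.4, 0.7]
grip_width: 0.0511
```

```bash
python3 - <<'E'
from h import *
s,im=snap("wrist","w21"); print({k:np.round(v,4).tolist() for k,v in s.items()})
plan([.5047,-.2269,.005],[np.pi,0,1.077],1)
E
```

```text
{'clock': 20.2167, 'joint_pos': [-0.4224, 0.1257, -0.2116, 1.2356, -0.0011, 0.0723], 'qvel': [0.0013, -0.027, 0.0147, 0.0019, -0.0019, 0.0001], 'tau': [-0.0021, -51.7786, 43.9512, -0.1009, -0.0022, -0.0009], 'position': [0.5046, -0.2271, 0.0099], 'ee_rot': [-3.1396, 0.0012, 1.0761], 'wrist_force': [-1.0804, -0.4051, 0.658], 'moment': [-0.0175, -0.0046, 0.0091], 'grip_width': 0.0511}
[0.02, -0.04, 0.58, 0.0, 0.1, 0.0]
end [ 0.5047 -0.2269  0.005 ] [-3.1413e+00 -6.0000e-04  1.0762e+00]
```

View pics/w21.png

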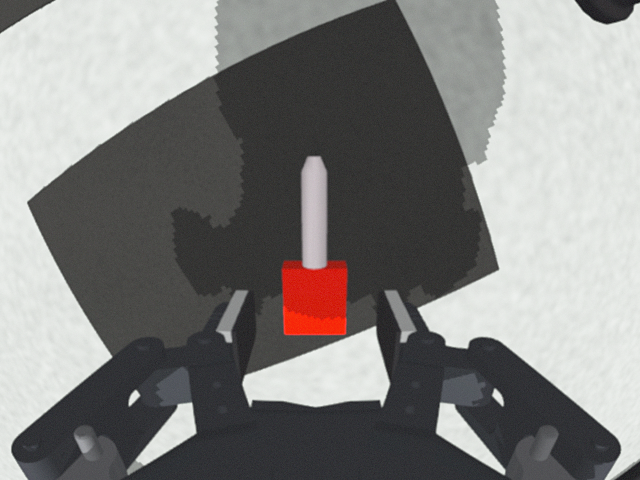

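The pads straddle the head squarely, at (315,298) px. I will lower 5 mm and close.

{"method": "send_rows", "body": {
  "rows": [
    [[0, 0, 0.3, 0, 0, 0, 0.6], [0, 0, 0.2, 0, 0, 0, 0.6], [0, 0, 0, 0, 0, 0, 0.6], [0, 0, 0, 0, 0, 0, 0.1], [0, 0, 0, 0, 0, 0, 0.1], [0, 0, 0, 0, 0, 0, 0.1], [0, 0, 0, 0, 0, 0, 0.1], [0, 0, 0, 0, 0, 0, 0.1]]
  ]
}}

```text
clock: 20.93
position: [0.5048, -0.2271, 0.0063]
ee_rot: [3.14, 0.001, 1.076]
wrist_force: [-1.2, -0.6, 5.6]
grip_width: 0.0239
```

{"method": "send_rows", "body": {
  "rows": [
    [[0, 0, -0.5, 0, 0, 0, 0.1], [0, 0, -1.5, 0, 0, 0, 0.1], [0, 0, -2, 0, 0, 0, 0.1], [0, 0, -2, 0, 0, 0, 0.1], [0, 0, -2, 0, 0, 0, 0.1], [0, 0, 0, 0, 0, 0, 0.1], [0, 0, 0, 0, 0, 0, 0.1]]
  ]
}}

```text
clock: 21.52
position: [0.505, -0.2272, 0.0866]
ee_rot: [3.139, 0.001, 1.076]
wrist_force: [0.1, 0.2, -1.6]
grip_width: 0.0238
```

```bash
python3 - <<'E'
from h import *
s,im=snap("wrist","w22"); print({k:np.round(v,4).tolist() for k,v in s.items()})
E
```

```text
{'clock': 21.5167, 'joint_pos': [-0.4221, 0.0871, -0.103, 1.3785, -0.0011, 0.0725], 'qvel': [-0.0006, 0.0191, -0.0391, -0.0129, 0.0006, -0.0008], 'tau': [0.0015, -54.3958, 48.9902, 0.2842, -0.0038, 0.0002], 'position': [0.505, -0.2272, 0.0866], 'ee_rot': [3.1393, 0.0009, 1.0762], 'wrist_force': [0.0816, 0.2397, -1.5829], 'moment': [-0.006, 0.0141, -0.0219], 'grip_width': 0.0238}
```

View pics/w22.png

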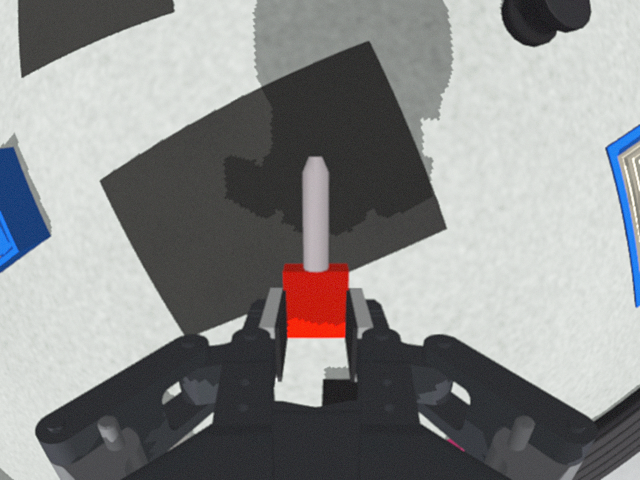

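The pin is held with its tip at (316,158) px. Next I carry it to the lock, turning the tool +210° (j6 stays inside its range) at a height of 0.16 m.

```bash
python3 - <<'E'
from h import *
s=sensors.read_state();R=Rtool(s);zp=s["position"][2]+.0017
for q in [(316,157.5),(316,268.5)]:
    X=onz("wrist",q,zp+(0 if q[1]<200 else .005),s);print("tool mm",(R.T@(X-s["position"])*1000).round(1))
y0=1.0762;A=([.46,-.08,.16],[np.pi,0,2.296]);B=([.42,.07,.16],[np.pi,0,3.52]);C=([.40,.2055,.14],[np.pi,0,4.740])
plan(*A,10);plan(*B,10,start=A);plan(*C,10,start=B)
E
```

```text
tool mm [  0.9 -61.9  -1.7]
tool mm [  0.9 -19.2  -6.7]
[1.08, -1.09, -0.75, 0.0, 0.0, -7.0]
[1.21, -0.95, -0.75, 0.0, 0.0, -7.0]
[1.31, -0.79, -0.74, 0.0, 0.0, -7.0]
[1.4, -0.63, -0.75, 0.0, 0.0, -7.0]
[1.46, -0.45, -0.75, 0.0, 0.0, -6.9]
[1.51, -0.28, -0.75, 0.0, 0.0, -7.0]
[1.54, -0.08, -0.74, 0.0, 0.0, -7.0]
[1.53, 0.09, -0.75, 0.0, 0.0, -7.0]
[1.5, 0.29, -0.75, 0.0, 0.0, -7.0]
[1.47, 0.47, -0.75, -0.1, 0.0, -7.0]
end [ 0.46   -0.0799  0.16  ] [3.1408e+00 9.0000e-04 2.2962e+00]
[1.39, 0.7, 0.0, 0.0, 0.0, -7.0]
[1.29, 0.85, 0.0, 0.0, 0.0, -7.0]
[1.18, 1.02, 0.0, 0.0, 0.0, -7.0]
[1.05, 1.14, 0.0, 0.0, 0.0, -7.1]
[0.89, 1.27, 0.0, 0.0, 0.0, -7.0]
[0.74, 1.37, 0.0, 0.0, 0.0, -7.0]
[0.56, 1.44, 0.0, 0.0, 0.0, -7.0]
[0.38, 1.51, 0.0, 0.0, 0.0, -7.0]
[0.2, 1.54, 0.0, 0.0, 0.0, -7.0]
[0.01, 1.55, 0.0, 0.0, 0.0, -7.0]
end [0.42 0.07 0.16] [-3.1416  0.     -2.7637]
[-0.31, 1.33, 0.2, 0.0, 0.0, -7.0]
[-0.48, 1.29, 0.2, 0.0, 0.0, -7.0]
[-0.63, 1.21, 0.2, 0.0, 0.0, -7.0]
[-0.77, 1.14, 0.2, 0.0, 0.0, -7.0]
[-0.9, 1.03, 0.2, 0.0, 0.0, -7.0]
[-1.02, 0.91, 0.2, 0.0, 0.0, -6.9]
[-1.13, 0.78, 0.2, 0.0, 0.0, -7.0]
[-1.21, 0.64, 0.2, 0.0, 0.0, -7.0]
[-1.28, 0.48, 0.2, 0.0, 0.0, -7.0]
[-1.33, 0.33, 0.2, 0.0, 0.0, -7.0]
end [0.4    0.2055 0.14  ] [ 3.1416  0.     -1.5432]
```

{"method": "send_rows", "body": {
  "rows": [
    [[1.08, -1.09, -0.75, 0, 0, -7, 0.1], [1.21, -0.95, -0.75, 0, 0, -7, 0.1], [1.31, -0.79, -0.74, 0, 0, -7, 0.1], [1.4, -0.63, -0.75, 0, 0, -7, 0.1], [1.46, -0.45, -0.75, 0, 0, -6.9, 0.1], [1.51, -0.28, -0.75, 0, 0, -7, 0.1], [1.54, -0.08, -0.74, 0, 0, -7, 0.1], [1.53, 0.09, -0.75, 0, 0, -7, 0.1], [1.5, 0.29, -0.75, 0, 0, -7, 0.1], [1.47, 0.47, -0.75, 0, 0, -7, 0.1]]
  ]
}}

```text
clock: 22.4
position: [0.4592, -0.0792, 0.1592]
ee_rot: [-3.139, -0.001, 2.302]
wrist_force: [-0.3, -0.0, 0.4]
grip_width: 0.0241
```

{"method": "send_rows", "body": {
  "rows": [
    [[1.39, 0.7, 0, 0, 0, -7, 0.1], [1.29, 0.85, 0, 0, 0, -7, 0.1], [1.18, 1.02, 0, 0, 0, -7, 0.1], [1.05, 1.14, 0, 0, 0, -7.1, 0.1], [0.89, 1.27, 0, 0, 0, -7, 0.1], [0.74, 1.37, 0, 0, 0, -7, 0.1], [0.56, 1.44, 0, 0, 0, -7, 0.1], [0.38, 1.51, 0, 0, 0, -7, 0.1], [0.2, 1.54, 0, 0, 0, -7, 0.1], [0.01, 1.55, 0, 0, 0, -7, 0.1]]
  ]
}}

```text
clock: 23.23
position: [0.4192, 0.0707, 0.1587]
ee_rot: [-3.141, -0.003, -2.757]
wrist_force: [0.6, -0.0, 0.1]
grip_width: 0.0236
```

{"method": "send_rows", "body": {
  "rows": [
    [[-0.31, 1.33, 0.2, 0, 0, -7, 0.1], [-0.48, 1.29, 0.2, 0, 0, -7, 0.1], [-0.63, 1.21, 0.2, 0, 0, -7, 0.1], [-0.77, 1.14, 0.2, 0, 0, -7, 0.1], [-0.9, 1.03, 0.2, 0, 0, -7, 0.1], [-1.02, 0.91, 0.2, 0, 0, -6.9, 0.1], [-1.13, 0.78, 0.2, 0, 0, -7, 0.1], [-1.21, 0.64, 0.2, 0, 0, -7, 0.1], [-1.28, 0.48, 0.2, 0, 0, -7, 0.1], [-1.33, 0.33, 0.2, 0, 0, -7, 0.1]]
  ]
}}

```text
clock: 24.07
position: [0.3993, 0.2059, 0.1383]
ee_rot: [3.139, -0.002, -1.537]
wrist_force: [0.2, 0.1, -1.2]
grip_width: 0.0238
```

{"method": "send_rows", "body": {
  "rows": [
    [[0, 0, 0, 0, 0, 0, 0.1], [0, 0, 0, 0, 0, 0, 0.1], [0, 0, 0, 0, 0, 0, 0.1]]
  ]
}}

```text
clock: 24.32
position: [0.3998, 0.205, 0.1392]
ee_rot: [3.14, -0.002, -1.547]
wrist_force: [-0.4, 0.4, -0.3]
grip_width: 0.0235
```

```bash
python3 - <<'E'
from h import *
s,im=snap("wrist","w23"); print({k:np.round(v,4).tolist() for k,v in s.items()})
E
```

```text
{'clock': 24.3167, 'joint_pos': [0.4746, -0.167, -0.2476, 1.4924, -0.0012, -2.6912], 'qvel': [-0.0096, -0.006, 0.0063, 0.0024, -0.0002, -0.0069], 'tau': [0.615, -36.2808, 47.1127, -0.0255, 0.0186, -0.0571], 'position': [0.3998, 0.205, 0.1392], 'ee_rot': [3.1402, -0.002, -1.5466], 'wrist_force': [-0.3712, 0.3766, -0.2624], 'moment': [0.017, 0.011, 0.0032], 'grip_width': 0.0235}
```

View pics/w23.png

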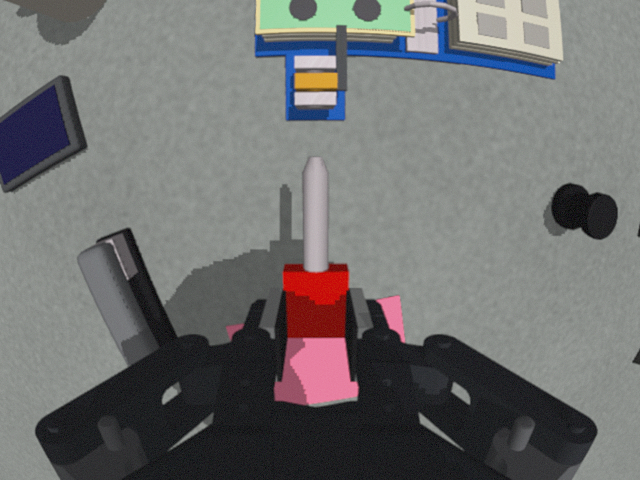

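The pin points at the lock: tip at (316,158) px, near ear at (317,100), leaf still flat. The loupe and stapler are clear. Descending to the hole's height in front of the mouth.

{"method": "send_rows", "body": {
  "rows": [
    [[0, 0, 2, 0, 0, -0.2, 0.1], [0, 0, 2.5, 0, 0, 0, 0.1], [0, 0, 2.5, 0, 0, 0, 0.1], [0, 0, 2, 0, 0, 0, 0.1], [0, 0, 1.5, 0, 0, 0, 0.1], [0, 0, 0.6, 0, 0, 0, 0.1], [0, 0, 0, 0, 0, 0, 0.1], [0, 0, 0, 0, 0, 0, 0.1], [0, 0, 0, 0, 0, 0, 0.1]]
  ]
}}

```text
clock: 25.12
position: [0.4008, 0.2055, 0.0302]
ee_rot: [-3.14, -0.0, -1.541]
wrist_force: [0.1, 0.4, -0.7]
grip_width: 0.024
```

```bash
python3 - <<'E'
from h import *
s,im=snap("wrist","w24"); print({k:np.round(v,4).tolist() for k,v in s.items()})
c=im[0:300,215:415];cv2.imwrite("pics/w24z.png",cv2.resize(im[30:290,230:400],None,fx=2.3,fy=2.3,interpolation=cv2.INTER_CUBIC))
c=vision.camera("scene")[200:290,330:450];cv2.imwrite("pics/s24.png",cv2.resize(c,None,fx=6,fy=6,interpolation=cv2.INTER_CUBIC))
E
```

```text
{'clock': 25.1167, 'joint_pos': [0.4745, -0.1357, -0.4317, 1.2737, -0.0011, -2.6971], 'qvel': [0.0042, -0.0014, 0.0041, -0.0044, 0.0021, -0.0038], 'tau': [-0.0779, -36.8468, 45.2946, 0.0178, -0.008, 0.0099], 'position': [0.4008, 0.2055, 0.0302], 'ee_rot': [-3.1402, -0.0005, -1.5409], 'wrist_force': [0.1485, 0.4434, -0.6791], 'moment': [-0.0048, 0.0261, 0.0387], 'grip_width': 0.024}
```

View pics/w24z.png

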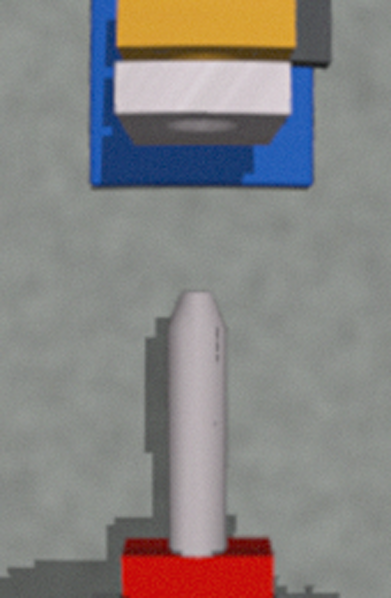

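View pics/s24.png

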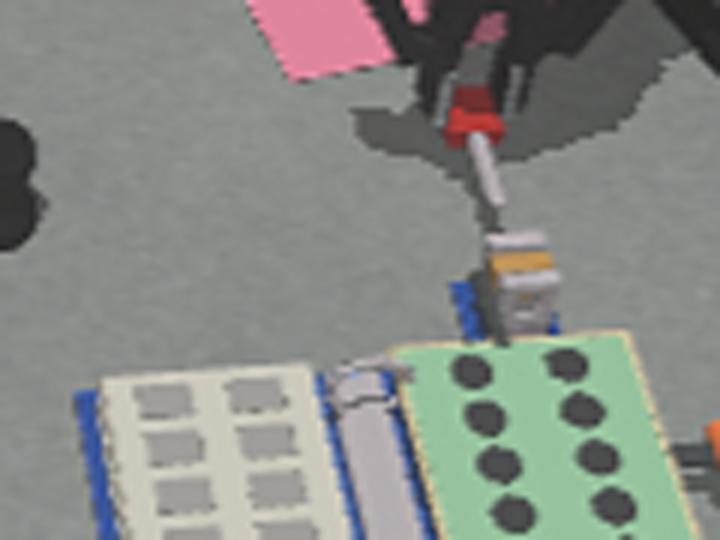

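```bash
python3 - <<'E'
from h import *
s=dict(position=np.array([.4008,.2055,.0302]),ee_rot=np.array([-3.1402,-.0005,-1.5409]))
px=lambda u,v:(230+(u+.5)/2.3-.5,30+(v+.5)/2.3-.5)
f=lambda u,v,z:onz("wrist",px(u,v),z,s)
a,b=f(115,112,.044),f(290,110,.044);print("ear",a.round(4),b.round(4),"mid",((a+b)/2).round(4),np.linalg.norm(a-b))
a,b=f(133,145,.004+.0),f(273,143,.004);print(a.round(4),b.round(4))
a,b=f(93,186,.004),f(312,186,.004);print("tongue",a.round(4),b.round(4))
zp=.0319
t,c=f(196.5,292,zp),f(198.5,545,zp);print("tip",t.round(4),"sh",c.round(4),np.linalg.norm(t-c),np.degrees(np.arctan2((t-c)[1],(t-c)[0])))
o,d=ray("wrist",px(204,126),s);print("hole at face",(o+d*(.492-o[0])/d[0]).round(4))
# pin width -> height check: width of shank 10mm
for v,u0,u1 in[(350,170,226),(450,170,226)]:
  for z in(.028,.032,.036): print(z,np.linalg.norm(f(u0,v,z)-f(u1,v,z)).round(5),end=' ')
E
```

```text
ear [0.4923 0.2211 0.044 ] [0.4934 0.1949 0.044 ] mid [0.4928 0.208  0.044 ] 0.02622404622410837
[0.4921 0.2213 0.004 ] [0.4934 0.194  0.004 ]
tongue [0.4838 0.229  0.004 ] [0.4852 0.186  0.004 ]
tip [0.4643 0.2081 0.0319] sh [0.4203 0.2064 0.0319] 0.04406925679402029 2.155658764756941
hole at face [0.492  0.2077 0.0326]
0.028 0.00959 0.032 0.00933 0.036 0.00907 0.028 0.00983 0.032 0.00956 0.036 0.00929
```

Near ear mid (0.4928, 0.2080), tip y is 0.9 mm too far left, heading is 0.4° high, and the axis is about 1.9 mm high by the grip geometry. The rim ray (32.6 mm) is less certain. I will correct these and advance the tip just into the mouth.

{"method": "send_rows", "body": {
  "rows": [
    [[0.05, 0, 0.17, 0, 0, 0.4, 0.1], [0, 0, 0, 0, 0, 0, 0.1], [0, -1, 0, 0, 0, 0, 0.1], [0, -1, 0, 0, 0, 0, 0.1], [0, -0.5, 0, 0, 0, 0, 0.1], [0, 0, 0, 0, 0, 0, 0.1], [0, 0, 0, 0, 0, 0, 0.1]]
  ]
}}

```text
clock: 25.8
position: [0.4253, 0.2053, 0.027]
ee_rot: [3.141, -0.001, -1.548]
wrist_force: [-0.1, 0.3, -0.6]
grip_width: 0.0238
```

```bash
python3 - <<'E'
from h import *
s,im=snap("wrist","w25"); print({k:np.round(v,4).tolist() for k,v in s.items()})
cv2.imwrite("pics/w25z.png",cv2.resize(im[60:290,230:400],None,fx=2.6,fy=2.6,interpolation=cv2.INTER_CUBIC))
E
```

```text
{'clock': 25.8, 'joint_pos': [0.4503, -0.0774, -0.3848, 1.2648, -0.001, -2.7145], 'qvel': [0.0055, -0.0148, -0.0135, 0.0038, 0.0014, 0.0013], 'tau': [-0.2073, -40.7214, 46.5592, -0.1705, -0.0218, -0.0341], 'position': [0.4253, 0.2053, 0.027], 'ee_rot': [3.1407, -0.0014, -1.5476], 'wrist_force': [-0.0957, 0.3156, -0.5547], 'moment': [0.0287, 0.0182, -0.0647], 'grip_width': 0.0238}
```

View pics/w25z.png

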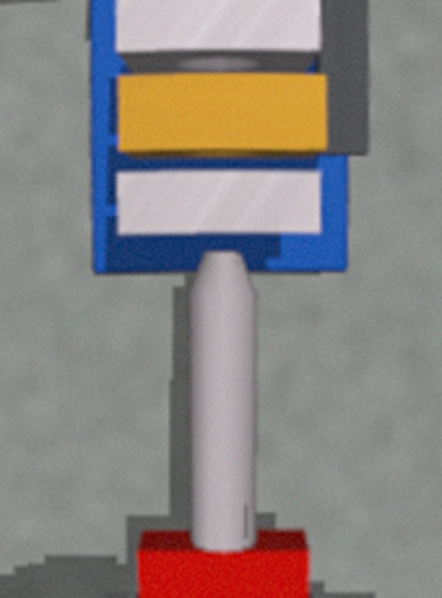

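```bash
python3 - <<'E'
from h import *
s=sensors.read_state();print(s["position"],s["ee_rot"])
px=lambda u,v:(230+(u+.5)/2.6-.5,60+(v+.5)/2.6-.5)
f=lambda u,v,z:onz("wrist",px(u,v),z,s)
a,b=f(117,234,.044),f(321,233,.044);m=(a+b)/2;print("near ear",a.round(4),b.round(4),m.round(4))
a,b=f(115,50,.044),f(321,48,.044);m2=(a+b)/2;print("far ear",a.round(4),b.round(4),m2.round(4),"dir",np.arctan2((m2-m)[1],(m2-m)[0]))
t,c=f(224,251,.0287),f(223.5,535,.0287);print("tip",t.round(4),"sh",c.round(4),np.arctan2((t-c)[1],(t-c)[0]))
E
```

```text
[0.42506227 0.20532917 0.02696084] [ 3.14072619e+00 -1.49953226e-03 -1.54736001e+00]
near ear [0.4915 0.2213 0.044 ] [0.4923 0.1947 0.044 ] [0.4919 0.208  0.044 ]
far ear [0.5159 0.222  0.044 ] [0.5168 0.1954 0.044 ] [0.5163 0.2087 0.044 ] dir 0.028522897934962564
tip [0.4888 0.2072 0.0287] sh [0.4451 0.2063 0.0287] 0.02178524764209119
```

Tip y is 0.2072 against the hole at 0.2079, heading is 0.022 against 0.0285, and the pin is 1.3 mm low. I will make a small correction, then insert.

{"method": "send_rows", "body": {
  "rows": [
    [[-0.04, 0, -0.13, 0, 0, -0.3, 0.1], [0, 0, 0, 0, 0, 0, 0.1], [0, -0.5, 0, 0, 0, 0, 0.1], [0, -0.5, 0, 0, 0, 0, 0.1], [0, -0.3, 0, 0, 0, 0, 0.1], [0, 0, 0, 0, 0, 0, 0.1], [0, 0, 0, 0, 0, 0, 0.1]]
  ]
}}

```text
clock: 26.43
position: [0.4382, 0.2062, 0.0284]
ee_rot: [3.141, -0.001, -1.542]
wrist_force: [-1.0, -0.9, -0.5]
grip_width: 0.0242
```

The tip is 10 mm in with no force. Advancing.

{"method": "send_rows", "body": {
  "rows": [
    [[0, -0.4, 0, 0, 0, 0, 0.1], [0, -0.4, 0, 0, 0, 0, 0.1], [0, -0.4, 0, 0, 0, 0, 0.1], [0, 0, 0, 0, 0, 0, 0.1]]
  ]
}}

```text
clock: 26.77
position: [0.4509, 0.2067, 0.0286]
ee_rot: [-3.141, -0.001, -1.542]
wrist_force: [-0.7, -0.3, -1.4]
grip_width: 0.0235
```

{"method": "send_rows", "body": {
  "rows": [
    [[0, -0.4, 0, 0, 0, 0, 0.1], [0, -0.4, 0, 0, 0, 0, 0.1], [0, -0.4, 0, 0, 0, 0, 0.1], [0, 0, 0, 0, 0, 0, 0.1]]
  ]
}}

```text
clock: 27.1
position: [0.4628, 0.207, 0.0285]
ee_rot: [-3.141, -0.001, -1.542]
wrist_force: [0.2, -0.2, -0.8]
grip_width: 0.024
```

```bash
python3 - <<'E'
from h import *
s,im=snap("wrist","w26"); print({k:np.round(v,4).tolist() for k,v in s.items()})
cv2.imwrite("pics/w26z.png",cv2.resize(im[60:340,200:430],None,fx=2.1,fy=2.1,interpolation=cv2.INTER_CUBIC))
E
```

```text
{'clock': 27.1, 'joint_pos': [0.4212, 0.0038, -0.303, 1.2642, -0.0011, -2.7492], 'qvel': [0.0037, -0.0104, -0.0132, 0.0074, 0.0031, 0.0054], 'tau': [-0.0587, -45.7102, 46.0484, -0.0209, -0.0095, -0.0547], 'position': [0.4628, 0.207, 0.0285], 'ee_rot': [-3.1414, -0.0011, -1.542], 'wrist_force': [0.2496, -0.2259, -0.765], 'moment': [0.0327, -0.054, 0.0104], 'grip_width': 0.024}
```

View pics/w26z.png

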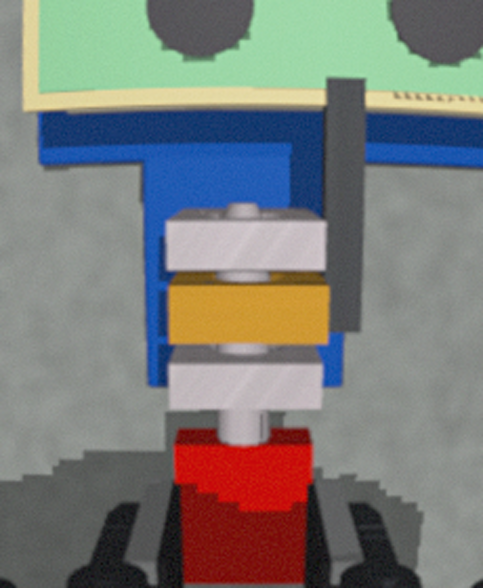

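The pin passes through near ear, eye and far ear, with about 9 mm still showing between head and ear. Pushing home.

{"method": "send_rows", "body": {
  "rows": [
    [[0, -0.4, 0, 0, 0, 0, 0.1], [0, -0.3, 0, 0, 0, 0, 0.1], [0, -0.2, 0, 0, 0, 0, 0.1], [0, -0.15, 0, 0, 0, 0, 0.1], [0, 0, 0, 0, 0, 0, 0.1], [0, 0, 0, 0, 0, 0, 0.1]]
  ]
}}

```text
clock: 27.65
position: [0.4726, 0.2072, 0.0284]
ee_rot: [3.141, -0.001, -1.542]
wrist_force: [0.2, -0.1, -0.8]
grip_width: 0.0237
```

```bash
python3 - <<'E'
from h import *
s,im=snap("wrist","w27"); print({k:np.round(v,4).tolist() for k,v in s.items()})
cv2.imwrite("pics/w27z.png",cv2.resize(im[60:340,200:430],None,fx=2.1,fy=2.1,interpolation=cv2.INTER_CUBIC))
E
```

```text
{'clock': 27.65, 'joint_pos': [0.4139, 0.0258, -0.281, 1.2648, -0.0011, -2.7567], 'qvel': [0.0004, -0.0037, -0.0016, -0.0006, -0.0005, 0.0011], 'tau': [-0.053, -47.5164, 46.1264, -0.0109, -0.001, -0.0078], 'position': [0.4726, 0.2072, 0.0284], 'ee_rot': [3.1414, -0.0013, -1.5418], 'wrist_force': [0.2323, -0.0664, -0.8067], 'moment': [-0.0165, -0.0397, -0.0145], 'grip_width': 0.0237}
```

View pics/w27z.png

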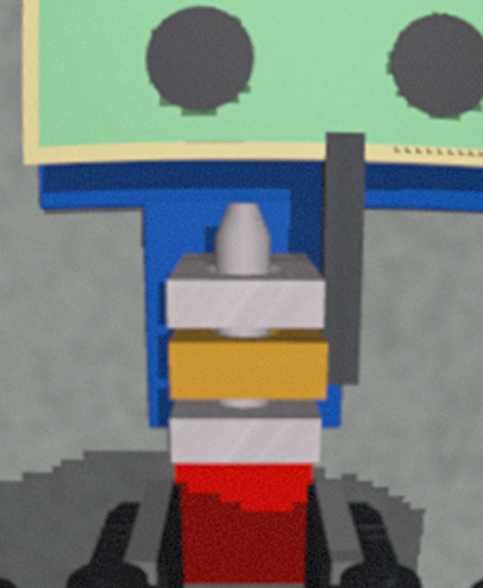

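The head is at the ear face and there is no contact force yet. I will nudge until contact.

{"method": "send_rows", "body": {
  "rows": [
    [[0, -0.1, 0, 0, 0, 0, 0.1], [0, -0.1, 0, 0, 0, 0, 0.1], [0, 0, 0, 0, 0, 0, 0.1], [0, 0, 0, 0, 0, 0, 0.1]]
  ]
}}

```text
clock: 28.03
position: [0.4727, 0.2072, 0.028]
ee_rot: [3.138, -0.001, -1.541]
wrist_force: [-8.4, 0.0, 1.8]
grip_width: 0.0236
```

Contact reached (−8.4 N, advance stopped), so the pin is home. Relax, open, and lift straight away.

{"method": "send_rows", "body": {
  "rows": [
    [[0, 0.12, 0, 0, 0, 0, 0.1], [0, 0, 0, 0, 0, 0, 0.1], [0, 0, 0, 0, 0, 0, 0.55], [0, 0, 0, 0, 0, 0, 0.55], [0, 0, 0, 0, 0, 0, 0.55], [0, 0, 0, 0, 0, 0, 0.55], [0, 0, -1, 0, 0, 0, 0.55], [0, 0.5, -3, 0, 0, 0, 0.55], [0, 1, -3, 0, 0, 0, 0.55], [0, 1, -3, 0, 0, 0, 0.55]]
  ]
}}

```text
clock: 28.87
position: [0.4479, 0.2064, 0.1303]
ee_rot: [3.141, -0.001, -1.542]
wrist_force: [1.2, 0.4, 0.4]
grip_width: 0.0469
```

{"method": "send_rows", "body": {
  "rows": [
    [[0, 0, 0, 0, 0, 0, 0.55], [0, 0, 0, 0, 0, 0, 0.55], [0, 0, 0, 0, 0, 0, 0.55]]
  ]
}}

```text
clock: 29.12
position: [0.4486, 0.2067, 0.1288]
ee_rot: [-3.141, -0.001, -1.542]
wrist_force: [-0.3, 0.5, 0.3]
grip_width: 0.0472
```

```bash
python3 - <<'E'
from h import *
s,im=snap("wrist","w28"); print({k:np.round(v,4).tolist() for k,v in s.items()})
cv2.imwrite("pics/w28z.png",cv2.resize(im[0:300,200:460],None,fx=2,fy=2,interpolation=cv2.INTER_CUBIC))
cv2.imwrite("pics/s28.png",vision.camera("scene"));cv2.imwrite("pics/t28.png",vision.camera("top"))
E
```

```text
{'clock': 29.1167, 'joint_pos': [0.4325, -0.0614, -0.1718, 1.4603, -0.0011, -2.7381], 'qvel': [-0.0031, 0.0203, -0.0227, -0.0032, 0.0012, -0.0005], 'tau': [0.1247, -44.9789, 48.6244, 0.115, 0.0014, 0.0048], 'position': [0.4486, 0.2067, 0.1288], 'ee_rot': [-3.141, -0.001, -1.5418], 'wrist_force': [-0.313, 0.4543, 0.293], 'moment': [-0.0371, -0.0113, -0.043], 'grip_width': 0.0472}
```

View pics/w28z.png

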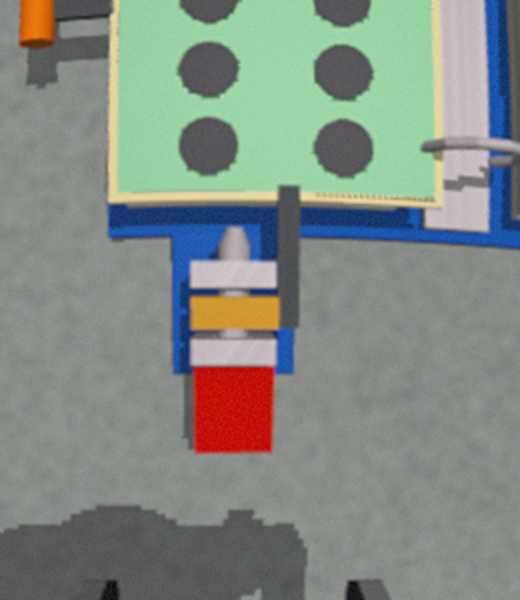

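View pics/s28.png

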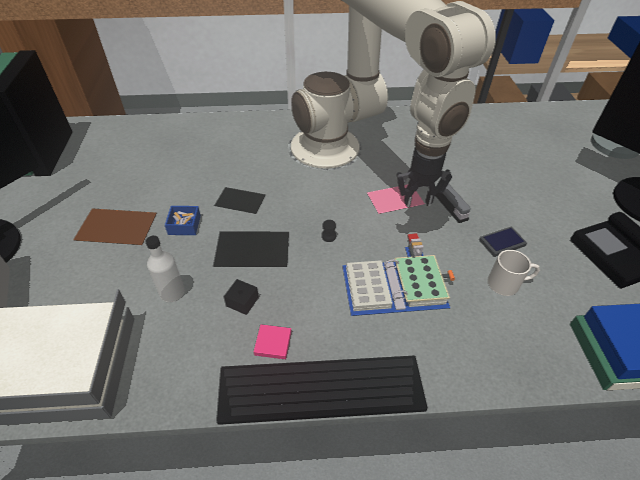

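The final views show the head flush against the near ear, the tip out past the far ear, the leaf flat with its green side up, and the bystanders at their starting pixels. Handing in.

```bash
python3 - <<'E'
from bench import ticket
print(ticket.finish_job())
E
```

```text
the job is handed in; nothing more can be done
None
```

I turned the leaf to the left page, laid the pin on the mat and re-gripped it, and pushed it fully home through both ears and the eye. The job was handed in at about 29 s. No verdict is reported, so the results below are from my own checks.

- **Leaf:** It was lowered under the pull until it pressed on its stop (about 17 N), then released. The last images show it flat with its green side up.
- **Pin:** I drew it out with a sideways grip, laid it flat on the mat and let go. I then gripped it again from above and inserted it with no noticeable force.
- **Fit:** It stopped against the near ear at about 8 N. After release the head sits flush on that ear and the tip stands out past the far ear.
- **Surroundings:** In the last scene picture the other things look to be at their starting places by eye, and the gripper is clear of everything (wrist force about 0.5 N).

Some checks disagreed or went less than smoothly:

- **Pull in the grip:** It crept about 13 mm between the pads during the swing, so I adjusted the lowering path for it.
- **Tilt at the holder:** It reached 70° instead of the planned 75° because joint 3 was near its limit.
- **Hole height:** The camera ray put it at 32.6 mm against the given 30 mm. I used 30 mm, and the pin went in cleanly.
- **Final pin pose:** I did not measure its droop in the hole after release; I judged it from the images only.

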